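# Load the rod end into the turntable's spring-ball socket

### The arm

A 6-joint arm with a two-finger parallel gripper is mounted at the origin on the work surface. World frame = base frame: x ahead of the robot, y to its left, z up, the work surface at z = 0. Lengths are in m, angles in degrees, forces in N, time in s.
With the tool pointing down it reaches from about 0.35 to 0.875 m from the base axis. Payload 4.2 kg.
Tool frame: the origin (TCP) lies midway between the tips of the shut fingers; the grasp point (between the pads) lies r.pinch_z behind it (r.pinch_z is the distance from the TCP to the grasp point, in m); z points along the fingers, y is the direction in which the jaws open and shut (so a half turn about z gives the same grasp; the last joint's range is limited). The gripper opens to 87 mm and grips with 3 to 60 N. Pads are 19 mm wide; open, the fingers measure 117 mm over their backs; the gripper's body (75 mm by 190 mm) begins 51 mm behind the grasp point.
Start: joints at [-48.724, 22.042, 0.453, 0, -68.411, -14.817], TCP at [0.278, -0.56, 0.223] pointing down, gripper open.
Joint ranges: [-179.83, 179.83], [-69.29, 118.12], [-61.27, 80.66], [-181.25, 117.63], [-171.15, -9.14], [-177.46, 177.46]. Speed limits (degrees/s): [159.86, 159.86, 180, 180, 180, 180].

### API

Orientations are given as a 3x3 rotation matrix whose columns are the frame's x, y, z axes.
In Python, from station import r gives the robot as it stands. The module is installed in compiled form; this text tells all that it offers.
- The arm moves only by the tool play_rows, never from a script. Its argument "deltas" is a list of rows, each a list of 7 numbers: the shift along the tool's x, y, z in units of 25 mm (1.0 is 25 mm), then the turn, a rotation vector about the tool's x, y, z in units of 5 degrees (1.0 is 5 degrees), then the finger opening in mm, from 0 to 87. In form: [[tx, ty, tz, wx, wy, wz, fingers], ...]. A call has 1 to 12 rows; each row is the pose to reach, as a shift and turn from the pose commanded when the call began, along the tool's axes at that moment; what a row does not reach only later rows make up. A row lasts 1/10 s, in which the tool goes at most 50 mm and 8.59 degrees, less where a joint would pass 70% of its speed; a pose out of reach is approached as far as the arm can. A call with a gripper value outside its range is refused whole. The fingers move at their own pace and stop on an object; the grip force is fixed at half the most. Time passes only in rows, so rows that repeat a pose let the fingers close. It gives the time, the measured TCP pose, the force and the opening at its end, in the units of the state.
- r.sense(): the state, without advancing time (a new reading comes with each control period).
- r.capture(name): name is "side" or "top" or "wrist"; returns a dict with "pixels" (420x560x3 uint8, red, green, blue), "camera_matrix" (3x3 intrinsics, pixels), "R" (3x3) and "t" (3): a world point X has camera coordinates R X + t; the wrist camera has in their place "T_tool_cam" (4x4, takes a point from camera to tool coordinates, whose origin is the TCP and whose axes are the flange's). Camera axes: x right, y down, z forward; pixel columns grow to the right and rows downward; lengths in m; the calibration is good to about 2 mm. A picture is of the moment at which its call begins: read the wrist's pose just before it. There is no depth.
- r.finish_job(): hands the job in, once; it reports no verdict.
Trained networks look in the newest picture that a camera, given by its name, has taken for a name from the list of things; names that differ only in an ending like _2 or _b are one class to them, and where a whole thing is asked for, a point or a joint stands for the part that bears it (a point fixed in the world has none). Each returns a list of dicts, best first, with "score" (0 to 1); they miss things now and then, are a little off and sometimes report something else, mostly with a low value. They report only what shows in the picture. A call takes as long as a camera call. They do not tell look-alikes from the thing itself.
- r.spot_in(camera, target): "centre" ([x, y, z] in m, in world coordinates, good to about 4 mm: the middle of the surface that is visible of it).
- r.cut_out(camera, target): "region" (420x560 bool, what is visible of it).
The state is a dict: "time_s": time; "joints": joint angles; "joint_velocities": joint speeds; "effort": joint torques, N m; "tcp_pos": TCP position; "ee_rot": TCP orientation; "wrist_force": force on the tool from outside, world axes, zero at the start; "moment": the same for the moment, N m; "gripper_width": opening from 0.0 (shut) to 1.0 (fully open).
Only numpy, scipy, OpenCV 4.12 (cv2) and the standard library are available. Lean on these libraries where they do the work, as an engineer would, in place of code of your own. Each camera call takes 0.05 s, during which the arm holds its last target.

### The job

Take the rod end with the round eye out of the stand, set its square shank into the socket block clamped on the turntable, and press it gently down past the spring ball until it clicks and its flange sits flat on the block. Then turn the table until its white zero line stands at the fixed pointer, and let go. Do not force the rod end or the socket, and leave the other samples and the loose things on the bench where they are.

Things in the scene. Friction and masses are not known exactly. Their poses are not given: they have to be found in the camera images.
- rod_end: The sample to load, steel, 0.26 kg, upright in the stand, eye up. Origin: centre of the shank's foot; z up its axis. Square shank 20 x 20 mm, sides along x and y, from 0 to 30 mm above the origin, foot edges bevelled 1.5 mm, a 2.8 mm deep groove round all four sides at 8 to 18 mm for the ball; flange 40 mm across at 30 to 36 mm, 22 mm hex nut 36 to 44, then neck and eye, top at 84.
- rod_eye (a point): Centre of the rod end's round eye, 66 mm above its foot; axes as the rod end's. The eye is a flat ring, 36 mm across and 12 mm thick along x: grip it from above by its two flat faces, which look along +x and -x, fingers closing along x. 30 mm lie between this point and the flange's top.
- stand: Grey plastic stand, fixed, 66 x 200 x 42 mm high (x, y, z), origin at the centre of its underside. Three square pockets, 24 mm wide, 34 mm deep, along y at -66, 0 and 66 mm hold the samples by their flanges, feet 12 mm above the bench, square to the stand within 0.06 rad. Any sample may be in any pocket.
- table_centre (a point): Centre of the disc's upper face (160 mm across, 55 mm above the bench), on the spindle axis. Turns with the disc: x runs along the T-slot to the white zero line at the rim, z up. The steel socket block is clamped square on the slot: 58 mm along x, 52 mm across, 36 mm high, a low ear at each end. When loaded, the rod end's foot is 6 mm above the disc; it stops hard there, so press slowly.
- socket_level (a point): On the spindle axis, level with the block's flat top; axes as table_centre. The block was clamped by eye: its bore is on the slot line but anywhere up to 12 mm along +x or -x from here, not measured; look or feel for it. Bore: vertical, 21 mm square, sides along x and y, through the block; mouth bevelled 2 mm on its +y and -y sides, sharp on the +x and -x sides.
- turntable (a joint): Angle of the disc, rad: 0 with the white zero line at the pointer, growing counter-clockwise from above. Starts at 0.5 to 1.0, so turn it clockwise. Bearing drag 0.1 N m: it stays where it is left; stops at -0.9 and 1.7. Once loaded it can be turned by the rod end, in an arc about the spindle axis.
- turntable_base: Round cast base of the turntable, fixed, 170 mm across. Origin: centre of its underside, on the spindle axis. Steel pointer on a 16 mm bracket at its +x side, 82 to 100 mm out, up to 53 mm high. In the block a 10 mm spring ball stands 3.5 mm into the bore from its +y side, 18 mm below the top: passing it takes 8 to 15 N, pulling out again about 8 N. Over 60 N on the socket is forcing.
- clevis_end: Another sample on the same arbor as the rod end, with a two-pronged fork instead of the eye, 82 mm tall in all, in the stand. Leave it. Origin at the centre of its foot.
- bolt_sample: Another sample on the same arbor as the rod end, with a hexagon-headed bolt instead of the eye, 83 mm tall in all, in the stand. Leave it. Origin at the centre of its foot.
- bushing_a: Loose bronze bushing standing on its flange: flange 36 mm across, 25 mm tall. Leave it. Origin at the centre of its underside.
- bushing_b: Loose bronze bushing standing on its flange: flange 36 mm across, 25 mm tall. Leave it. Origin at the centre of its underside.
- bushing_c: Loose bronze bushing standing on its flange: flange 36 mm across, 25 mm tall. Leave it. Origin at the centre of its underside.
- thread_gauge: Loose red plastic thread gauge, plate 120 x 36 x 6 mm with a row of five studs, 20 mm high. Leave it. Origin at the centre of its underside, x along it.
- torque_multiplier: Loose black torque multiplier, lying, about 145 mm long along x, 80 mm across and 80 mm high, with a reaction arm reaching 155 mm to +y; 2.6 kg. Leave it. Origin on the bench below its axis.
Mind the look-alikes: they are no part of the job. What is shaped like the rod_end but purple, red or turquoise is not meant.

How it is judged:
By the outcome, as a careful person would: the job done as asked, in the order asked, and still so for the second after the job is handed in, with the robot touching nothing.
It also fails if it takes over 64 s, if anything falls off the work surface, if the arm or the gripper's body presses on something with over 40 N, if the wrist force passes 120 N, or if a joint passes its speed limit or range.

## Working session

There is one attempt and no reset: what is moved stays moved. The work goes in short steps, Python scripts to look and compute and a tool call to move; the robot and the scene stay as the last step left them, time stands still between calls to the robot, and variables do not carry over. Pictures are saved under pics/ and viewed, and the job is handed in when it is done.

Besides the shell and the picture viewer there is one more tool, called by a JSON object that holds its "api" and its "payload", one argument or row to a line. play_rows: Moves the arm, as the interface text tells. Its arguments: {"type":"object","properties":{"deltas":{"type":"array","items":{"type":"array","items":{"type":"number"}}}},"required":["deltas"]}

```bash
mkdir -p pics
cat > h.py <<'E'
from station import r
import numpy as np, cv2
def cap(n,f):
    c=r.capture(n); cv2.imwrite('pics/'+f+'.png',c['pixels'][:,:,::-1]); return c
def proj(c,X):
    p=c['R']@np.array(X,float)+c['t']; q=c['camera_matrix']@p; return q[:2]/q[2]
def ray(c,u,v,z):
    K=c['camera_matrix'];d=np.linalg.inv(K)@[u,v,1];R=np.array(c['R']);t=np.array(c['t'])
    o=-R.T@t; w=R.T@d; return o+w*(z-o[2])/w[2]
E
python3 - <<'E'
from h import *
np.set_printoptions(precision=4,suppress=True)
s=r.sense();print(s['tcp_pos'],s['ee_rot'],s['wrist_force'],r.pinch_z,s['time_s'])
for n in('top','side'):
    c=cap(n,n+'0');print(n,c['camera_matrix'],-np.array(c['R']).T@c['t'],c['R'])
    for t in ['rod_end','stand','table_centre','turntable_base','clevis_end','bolt_sample','bushing_a','thread_gauge','torque_multiplier']:
        for d in r.spot_in(n,t)[:4]: print(t,np.array(d['centre']),round(d['score'],2),proj(c,d['centre']))
print(r.sense()['time_s'])
E
```

```text
[ 0.2782 -0.559   0.2215] [[-0.8954 -0.4454 -0.0011]
 [-0.4454  0.8954  0.0019]
 [ 0.0001  0.0022 -1.    ]] [-0.0218 -0.4392  1.4426] 0.0187 0.0
top [[497.0591   0.     277.4459]
 [  0.     497.0591 210.7138]
 [  0.       0.       1.    ]] [ 0.4615 -0.0142  1.4048] [[ 0.0246 -0.9996  0.0112]
 [-0.996  -0.0255 -0.0852]
 [ 0.0854 -0.0091 -0.9963]]
rod_end [0.4856 0.2831 0.0504] 0.75 [162.5389 241.593 ]
rod_end [0.3971 0.2848 0.043 ] 0.73 [161.062  274.3047]
rod_end [0.4723 0.373  0.0403] 0.6 [130.1434 245.7376]
rod_end [0.4081 0.3645 0.0583] 0.5 [130.2189 269.695 ]
stand [0.4969 0.2148 0.0447] 0.72 [188.2596 238.1176]
table_centre [ 0.5223 -0.1605  0.0506] 0.64 [326.0414 232.1685]
turntable_base [ 0.5185 -0.1533  0.0506] 0.71 [323.3815 233.4955]
clevis_end [0.4932 0.2194 0.0659] 0.71 [185.1662 239.215 ]
bolt_sample [0.5057 0.1559 0.0481] 0.51 [209.8304 235.3866]
bolt_sample [0.496  0.2154 0.0394] 0.44 [188.3513 238.4995]
bushing_a [0.7181 0.082  0.0057] 0.54 [240.3668 161.9352]
bushing_a [ 0.7046 -0.0291  0.0057] 0.49 [279.2634 167.6484]
thread_gauge [ 0.5253 -0.4339  0.0094] 0.66 [421
[... 615 characters left out ...]
4396]
table_centre [ 0.5072 -0.1455  0.0598] 0.64 [332.6474 194.7209]
turntable_base [ 0.5033 -0.1313  0.0565] 0.92 [331.2791 199.2582]
turntable_base [0.3781 0.035  0.0148] 0.35 [343.4145 271.8776]
clevis_end [0.4932 0.2266 0.0693] 0.57 [255.165  291.2509]
bolt_sample [0.4997 0.1599 0.0481] 0.52 [270.1778 275.6776]
bushing_a [0.3784 0.0348 0.0132] 0.73 [343.2749 272.2121]
bushing_a [0.7095 0.0923 0.0113] 0.64 [215.6759 232.3499]
thread_gauge [ 0.5142 -0.4349  0.0069] 0.78 [374.2142 154.5991]
thread_gauge [ 0.5005 -0.1337  0.0557] 0.72 [332.6521 199.3658]
torque_multiplier [0.747  0.2395 0.0466] 0.86 [162.1097 253.415 ]
torque_multiplier [ 0.5078 -0.1425  0.0547] 0.72 [331.7435 196.7508]
1.0
```

Run:
```python
import cv2,numpy as np
a=cv2.imread('pics/top0.png');b=cv2.imread('pics/side0.png')
cv2.imwrite('pics/a1.png',cv2.resize(a[180:300,100:260],None,fx=5,fy=5,interpolation=2))
cv2.imwrite('pics/a2.png',cv2.resize(a[165:300,250:400],None,fx=5,fy=4.4,interpolation=2))
cv2.imwrite('pics/a3.png',cv2.resize(b[240:400,190:350],None,fx=3.7,fy=3.7,interpolation=2))
```

```text
(no output)
```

View pics/top0.png

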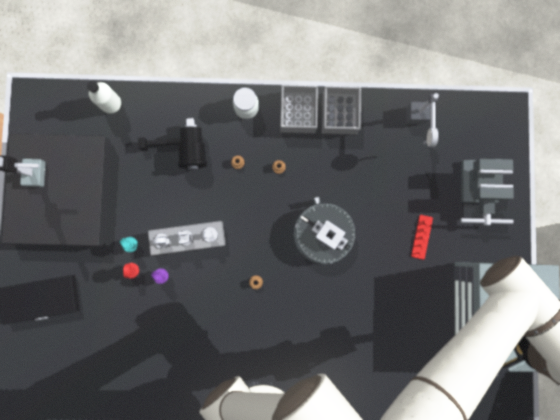

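View pics/side0.png

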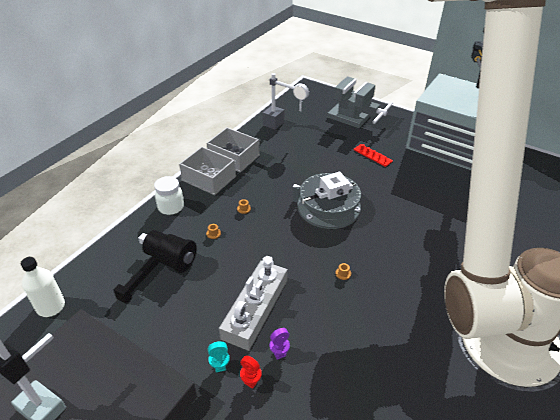

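View pics/a1.png

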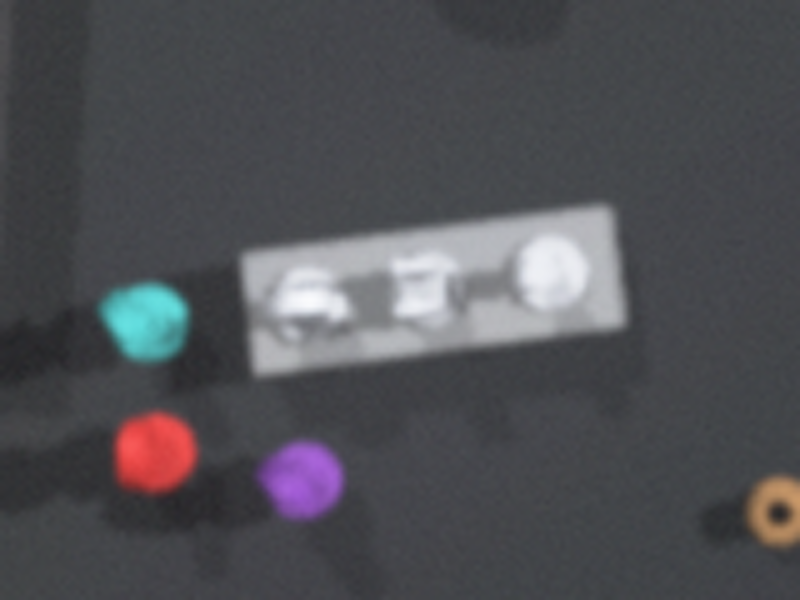

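View pics/a2.png

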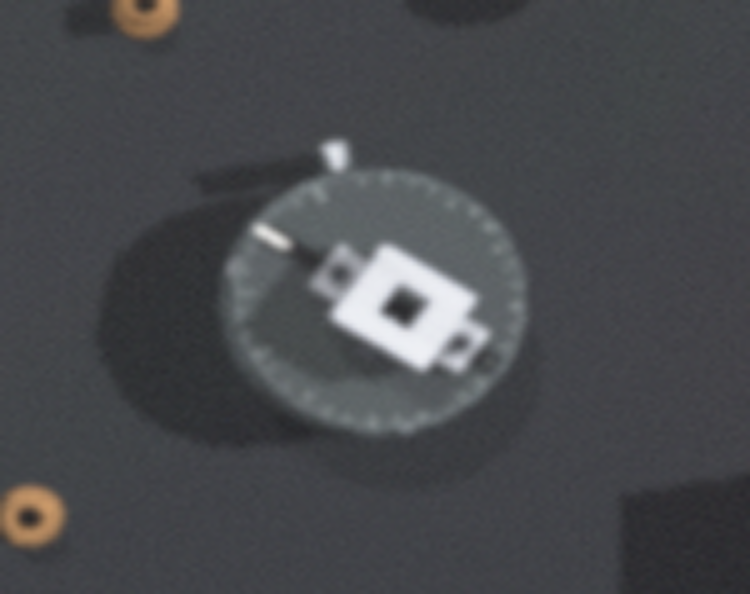

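View pics/a3.png

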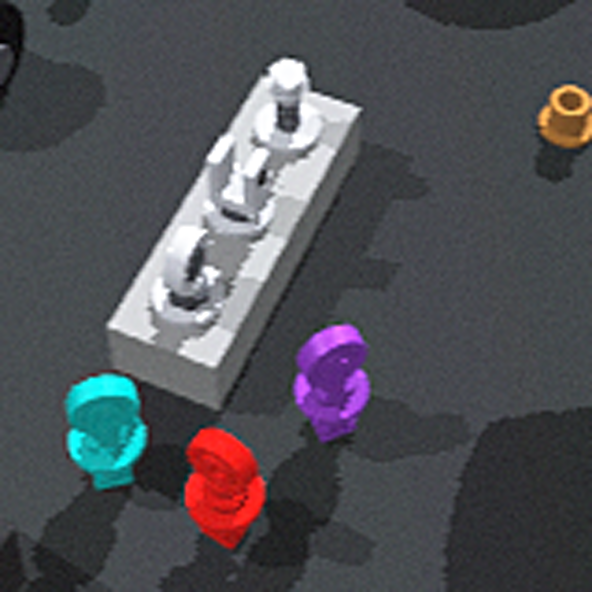

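Run:
```python
from h import *
np.set_printoptions(precision=4,suppress=True)
c=r.capture('top')
q=[ray(c,100+u/5,180+v/5,.042) for u,v in [(242,250),(612,205),(628,325),(255,375)]]
print(np.array(q),np.mean(q,0))
for a,b in [(0,1),(3,2)]: print(np.linalg.norm(q[a]-q[b]),np.degrees(np.arctan2(*(q[a]-q[b])[[1,0]])))
f=lambda u,v,z: ray(c,250+u/5,165+v/4.4,z)
bl=[f(*p,.091) for p in [(388,245),(478,298),(425,372),(330,318)]]
print('block',np.array(bl),np.mean(bl,0)); print('bore',f(405,306,.091))
print('zero',f(258,228,.055),f(288,245,.055),'disc c est',(f(222,305,.055)+f(528,300,.055))/2,(f(375,168,.055)+f(375,435,.055))/2)
print('ptr',f(335,155,.053))
w=r.capture('wrist');print(w['T_tool_cam'],w['camera_matrix'])
g=cv2.imwrite('pics/w0.png',w['pixels'][:,:,::-1])
```

```text
[[0.5164 0.3249 0.042 ]
 [0.5462 0.1237 0.042 ]
 [0.4807 0.1127 0.042 ]
 [0.4485 0.3147 0.042 ]] [0.498 0.219 0.042]
0.20342575104648458 98.41418539482322
0.20451632764409558 99.05556183902134
block [[ 0.551  -0.1598  0.091 ]
 [ 0.5203 -0.208   0.091 ]
 [ 0.4752 -0.1805  0.091 ]
 [ 0.5063 -0.1298  0.091 ]] [ 0.5132 -0.1695  0.091 ]
bore [ 0.5145 -0.1694  0.091 ]
zero [ 0.5622 -0.0927  0.055 ] [ 0.5521 -0.1093  0.055 ] disc c est [ 0.5177 -0.1573  0.055 ] [ 0.5188 -0.1572  0.055 ]
ptr [ 0.609  -0.1341  0.053 ]
[[ 0.0009 -0.9594 -0.2821  0.0784]
 [ 1.      0.001  -0.0004 -0.0001]
 [ 0.0006 -0.2821  0.9594 -0.1619]
 [ 0.      0.      0.      1.    ]] [[312.0788   0.     281.7987]
 [  0.     312.0788 205.1606]
 [  0.       0.       1.    ]]
```

View pics/w0.png

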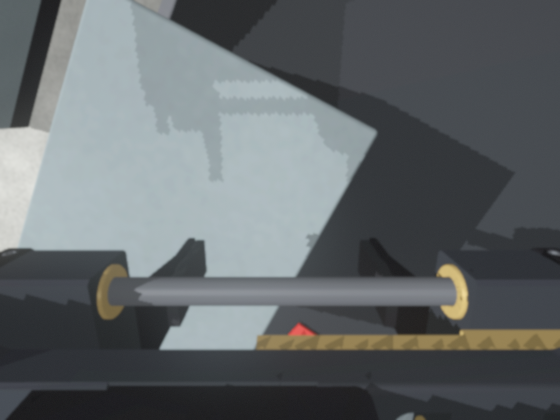

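```bash
cat >> h.py <<'E'
from scipy.spatial.transform import Rotation as Ro
def delta(pos,yaw):
    s=r.sense();R=np.array(s['ee_rot']);y=np.radians(yaw);c,sn=np.cos(y),np.sin(y)
    T=np.array([[-sn,c,0],[c,sn,0],[0,0,-1]]).T
    d=R.T@(np.array(pos)-s['tcp_pos'])/.025
    w=np.degrees(Ro.from_matrix(R.T@T).as_rotvec())/5
    return np.round(np.r_[d,w],3)
def st():
    s=r.sense();R=np.array(s['ee_rot']);print('t',s['time_s'],'pos',np.round(s['tcp_pos'],4),'yaw',np.round(np.degrees(np.arctan2(R[1,1],R[0,1])),2),'z',np.round(R[:,2],4),'F',np.round(s['wrist_force'],1),'M',np.round(s['moment'],2),'g',s['gripper_width'],'q',np.round(s['joints'],1))
E
sed -i "s/T=np.array(\[\[-sn,c,0\],\[c,sn,0\],\[0,0,-1\]\]).T/T=np.array([[-sn,c,0],[c,sn,0],[0,0,-1]])\n    T=T.T/" h.py
python3 - <<'E'
from h import *
print(delta([.5145,-.1694,.24],147.7)); st()
E
```

```text
[-15.405   9.764  -0.698  -0.     -0.     -6.249]
t 1.1 pos [ 0.2785 -0.5595  0.2226] yaw 116.46 z [ 0. -0. -1.] F [-0.1  0.2  0.1] M [ 0.   -0.02  0.03] g 0.9985573668637636 q [-48.7  22.    0.5   0.  -68.4 -14.8]
```

{"api": "play_rows", "payload": {
  "deltas": [
    [-1.3,0.8,-0.06,0,0,-0.5,40],
    [-2.6,1.6,-0.12,0,0,-1,40],
    [-4,2.5,-0.2,0,0,-1.6,40],
    [-5.4,3.4,-0.25,0,0,-2.2,40],
    [-6.8,4.3,-0.3,0,0,-2.8,40],
    [-8.2,5.2,-0.4,0,0,-3.4,40],
    [-9.6,6.1,-0.45,0,0,-4,40],
    [-11,7,-0.5,0,0,-4.6,40],
    [-12.4,7.9,-0.55,0,0,-5.2,40],
    [-13.8,8.7,-0.6,0,0,-5.7,40],
    [-15,9.5,-0.68,0,0,-6.1,40],
    [-15.4,9.76,-0.7,0,0,-6.25,40]
  ]
}}

```text
time_s: 2.3
tcp_pos: [0.516, -0.1671, 0.2403]
ee_rot: [[-0.531, -0.848, 0.001], [-0.848, 0.531, 0.0], [-0.001, -0.001, -1.0]]
wrist_force: [-0.3, 0.4, 0.4]
gripper_width: 0.457
```

{"api": "play_rows", "payload": {
  "deltas": [
    [0,0,0,0,0,0,40],
    [0,0,0,0,0,0,40],
    [0,0,0,0,0,0,40]
  ]
}}

```text
time_s: 2.6
tcp_pos: [0.5137, -0.1706, 0.24]
ee_rot: [[-0.536, -0.844, -0.0], [-0.844, 0.536, -0.0], [0.0, 0.0, -1.0]]
wrist_force: [0.5, -1.0, 0.7]
gripper_width: 0.465
```

```bash
cat >> h.py <<'E'
def wcam(f):
    s=r.sense();c=r.capture('wrist');cv2.imwrite('pics/'+f+'.png',c['pixels'][:,:,::-1])
    T=np.eye(4);T[:3,:3]=s['ee_rot'];T[:3,3]=s['tcp_pos'];W=np.linalg.inv(T@np.array(c['T_tool_cam']))
    c['R']=W[:3,:3];c['t']=W[:3,3]
    np.savez('pics/'+f+'.npz',**{k:c[k] for k in('R','t','camera_matrix')});return c
E
python3 - <<'E'
from h import *
st();c=wcam('w1');print(proj(c,[.5145,-.1694,.091]))
im=cv2.imread('pics/w1.png');cv2.imwrite('pics/w1b.png',cv2.resize(im[90:290,140:420],None,fx=2.85,fy=2.85,interpolation=2))
E
```

```text
t 2.6 pos [ 0.5137 -0.1706  0.24  ] yaw 147.6 z [-4.e-04 -1.e-04 -1.e+00] F [ 0.5 -1.   0.7] M [-0.02  0.06 -0.04] g 0.4645580020447135 q [ -1.2  13.2  -9.7   0.  -67.1 -31.2]
[281.39225602 194.43250794]
```

View pics/w1.png

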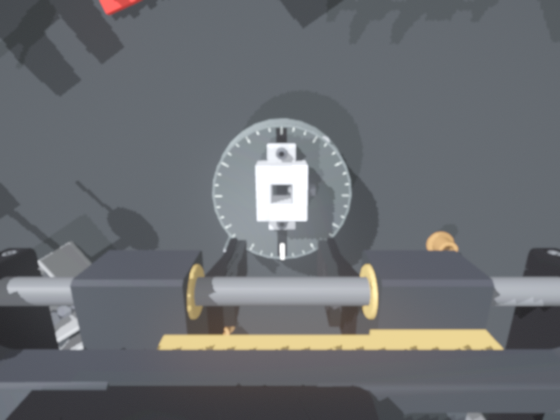

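View pics/w1b.png

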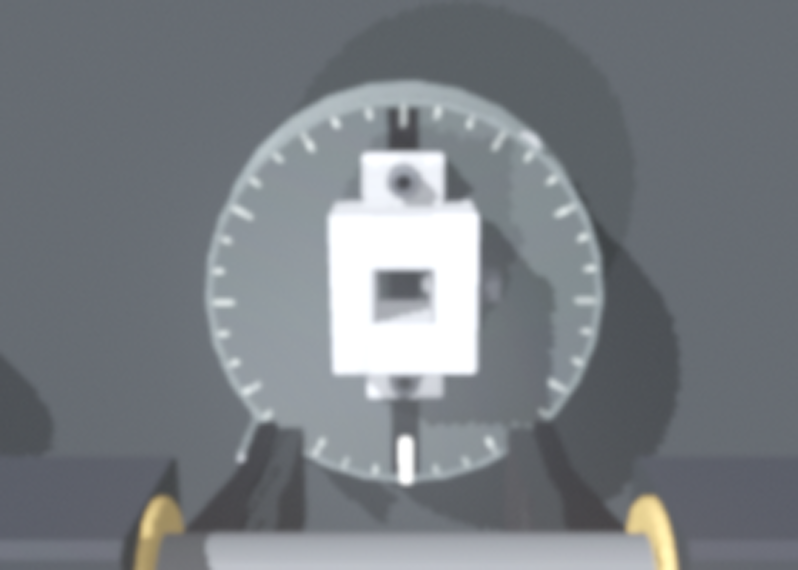

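Run:
```python
from h import *
np.set_printoptions(precision=4,suppress=True)
c=np.load('pics/w1.npz');im=cv2.imread('pics/w1.png')
g=cv2.cvtColor(im,cv2.COLOR_BGR2GRAY)
print(g[155:226:1,281]);print(g[180,250:315]);print(g[192,250:315])
f=lambda u,v,z: ray(c,140+u/2.85,90+v/2.85,z)
cs=[f(*p,.091) for p in[(329,212),(478,212),(479,374),(330,374)]];cs=np.array(cs);print(cs,cs.mean(0),np.linalg.norm(np.diff(cs,axis=0),axis=1))
b=np.array([f(*p,.091) for p in[(373,269),(435,269),(435,322),(373,322)]]);print(b,b.mean(0),np.linalg.norm(np.diff(b,axis=0),axis=1))
z1,z2,t=f(405,484,.055),f(405,436,.055),f(403,106,.055);print('zero',z1,z2,'opp',t,(z1-t),np.degrees(np.arctan2(*(z1-t)[[1,0]])),'ctr',(z1+t)/2)
l,rr=f(213,302,.055),f(600,300,.055);print('lr ctr',(l+rr)/2,np.linalg.norm(l-rr))
cv2.imwrite('pics/w1c.png',cv2.resize(np.uint8(255*(im[150:230,240:325]/255.)**2.5),None,fx=7,fy=7,interpolation=0))
```

```text
[ 93 117 141 157 179 202 218 228 233 238 245 254 255 255 255 255 255 255
 255 255 255 255 255 255 255 255 255 255 241 199 137  97  91  91  91  91
  92  92  97 113 142 163 171 172 183 206 226 238 247 255 255 255 255 255
 255 255 255 255 255 255 255 255 255 255 255 240 197 141 110 104 109]
[152 152 153 154 171 211 248 255 255 255 255 255 255 255 255 255 255 255
 255 255 255 255 255 255 255 255 255 255 255 255 255 255 255 255 255 255
 255 255 255 255 255 255 255 255 255 255 255 255 255 255 255 255 255 255
 255 255 255 222 160 108  97  95  95  95  95]
[154 154 154 154 161 192 233 255 255 255 255 255 255 255 255 255 255 255
 255 249 228 194 157 130 117 110 103  97  93  93  92  92  93  92  92  93
  99 114 139 163 184 206 229 252 255 255 255 255 255 255 255 255 255 255
 255 255 246 207 152 121 120 127 132 134 129]
[[ 0.5198 -0.2095  0.091 ]
 [ 0.4757 -0.1815  0.091 ]
 [ 0.5063 -0.1297  0.091 ]
 [ 0.5529 -0.1592  0.091 ]] [ 0.5137 -0.17    0.091 ] [0.0523 0.0602 0.0551]
[[ 0.5179 -0.184   0.091 ]
 [ 0.4992 -0.1722  0.091 ]
 [ 0.5096 -0.1554  0.091 ]
 [ 0.5286 -0.1675  0.091 ]] [ 0.5138 -0.1698  0.091 ] [0.0222 0.0197 0.0225]
zero [ 0.5629 -0.0916  0.055 ] [ 0.551  -0.1104  0.055 ] opp [ 0.4794 -0.2249  0.055 ] [0.0835 0.1333 0.    ] 57.941024681341226 ctr [ 0.5211 -0.1582  0.055 ]
lr ctr [ 0.5191 -0.1597  0.055 ] 0.15591165580914212
```

View pics/w1c.png

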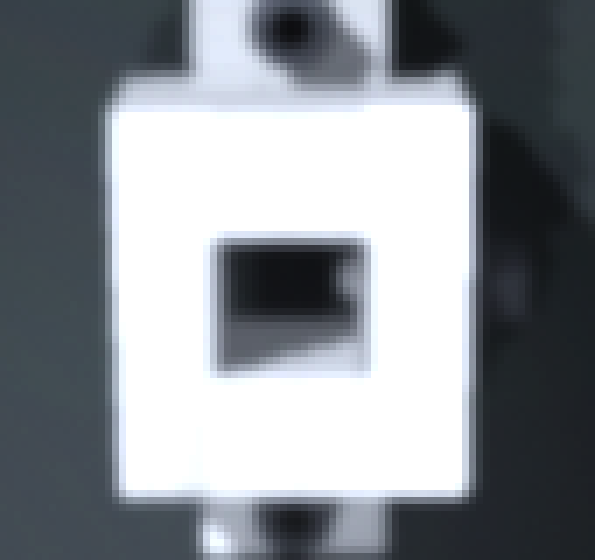

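Run:
```python
from h import *
print(delta([.487,.285,.23],188.7)); st()
```

```text
[-1.4815e+01  1.0669e+01  4.0000e-01  3.0000e-03 -1.0000e-03 -8.2210e+00]
t 2.65 pos [ 0.5137 -0.1706  0.24  ] yaw 147.6 z [-3.e-04 -1.e-04 -1.e+00] F [ 0.7 -0.1  0.2] M [ 0.01  0.04 -0.05] g 0.45867282556615874 q [ -1.2  13.2  -9.7   0.  -67.1 -31.2]
```

{"api": "play_rows", "payload": {
  "deltas": [
    [-1.2,0.9,0.03,0,0,-0.7,40],
    [-2.5,1.8,0.06,0,0,-1.4,40],
    [-3.8,2.7,0.1,0,0,-2.1,40],
    [-5.1,3.6,0.14,0,0,-2.8,40],
    [-6.4,4.6,0.17,0,0,-3.5,40],
    [-7.7,5.5,0.2,0,0,-4.2,40],
    [-9,6.5,0.24,0,0,-4.9,40],
    [-10.3,7.4,0.28,0,0,-5.6,40],
    [-11.6,8.3,0.3,0,0,-6.4,40],
    [-12.9,9.3,0.35,0,0,-7.1,40],
    [-14,10.1,0.38,0,0,-7.8,40],
    [-14.8,10.65,0.4,0,0,-8.2,40]
  ]
}}

```text
time_s: 3.85
tcp_pos: [0.4871, 0.2865, 0.2299]
ee_rot: [[0.153, -0.988, 0.0], [-0.988, -0.153, 0.0], [-0.0, -0.0, -1.0]]
wrist_force: [0.3, -0.5, -0.0]
gripper_width: 0.463
```

{"api": "play_rows", "payload": {
  "deltas": [
    [0,0,0,0,0,0,40],
    [0,0,0,0,0,0,40],
    [0,0,0,0,0,0,40]
  ]
}}

```text
time_s: 4.15
tcp_pos: [0.4872, 0.2841, 0.2301]
ee_rot: [[0.15, -0.989, -0.0], [-0.989, -0.15, -0.0], [0.0, 0.0, -1.0]]
wrist_force: [0.4, -0.3, 0.6]
gripper_width: 0.461
```

Run:
```python
from h import *
st();c=wcam('w2');print(proj(c,[.488,.284,.078]))
im=cv2.imread('pics/w2.png');cv2.imwrite('pics/w2b.png',cv2.resize(im[80:280,160:400],None,fx=3,fy=3,interpolation=2))
for t in ('rod_end','rod_eye','clevis_end'):
  for d in r.spot_in('wrist',t): print(t,d['centre'],d['score'],proj(c,d['centre']))
```

```text
t 4.15 pos [0.4872 0.2841 0.2301] yaw -171.4 z [-2.e-04 -3.e-04 -1.e+00] F [ 0.4 -0.3  0.6] M [-0.02  0.13  0.02] g 0.4613862126359796 q [ 46.7  15.8  -7.6   0.  -66.6 -38.1]
[280.149368   191.75058287]
rod_end [0.4904, 0.2848, 0.0591] 0.83 [277.95396519 187.98327484]
rod_end [0.3969, 0.3586, 0.0332] 0.72 [343.39407553 251.01489677]
rod_end [0.394, 0.2846, 0.0634] 0.62 [365.11829384 201.62276172]
rod_end [0.4739, 0.3704, 0.0538] 0.58 [281.15417674 258.40983036]
rod_eye [0.4881, 0.2799, 0.0551] 0.88 [280.71314031 183.17399651]
rod_eye [0.3989, 0.2825, 0.0609] 0.77 [360.60638073 198.54307483]
rod_eye [0.4829, 0.3693, 0.0541] 0.75 [273.78786099 256.64688666]
rod_eye [0.3961, 0.3586, 0.0376] 0.62 [344.70083743 252.60438091]
clevis_end [0.496, 0.2203, 0.0638] 0.56 [281.75693424 127.34875096]
```

View pics/w2.png

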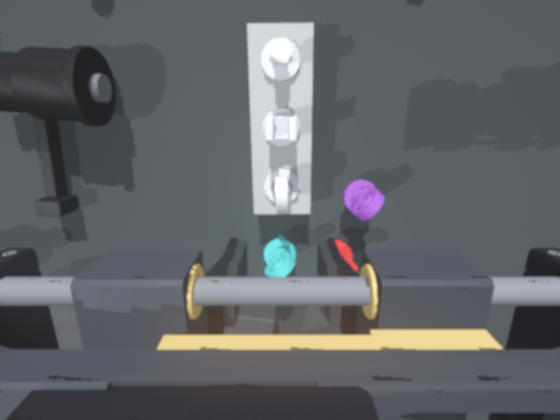

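View pics/w2b.png

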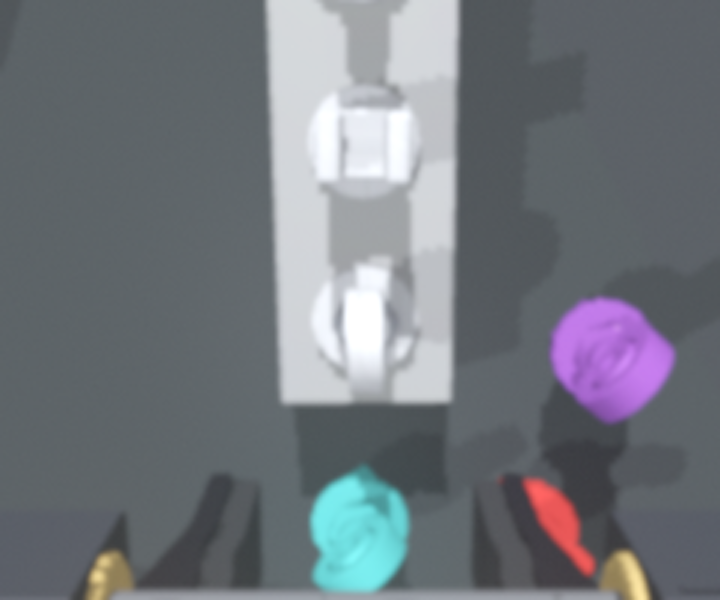

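Run:
```python
from h import *
c=np.load('pics/w2.npz')
f=lambda u,v,z: ray(c,160+u/3,80+v/3,z).round(4)
print('eye top',f(366,330,.096),f(365,290,.09),f(369,390,.085),'flange',f(364,320,.048))
for X in ([.487,.284,.03],):print(delta([.4872,.2841,.0595],188.6))
```

```text
eye top [0.4871 0.2776 0.096 ] [0.4892 0.2658 0.09  ] [0.4824 0.301  0.085 ] flange [0.4866 0.2853 0.048 ]
[ 1.800e-02  6.000e-03  6.833e+00 -3.000e-03  2.000e-03  5.000e-03]
```

{"api": "play_rows", "payload": {
  "deltas": [
    [0,0,1,0,0,0,40],
    [0,0,2,0,0,0,40],
    [0,0,3,0,0,0,40],
    [0,0,4,0,0,0,40],
    [-0.02,0,5,0,0,0,40],
    [-0.02,0,5.6,0,0,0,40],
    [-0.02,0,6.2,0,0,0,40],
    [-0.02,0,6.6,0,0,0,40],
    [-0.02,0,6.83,0,0,0,40],
    [-0.02,0,6.83,0,0,0,40],
    [-0.02,0,6.83,0,0,0,40]
  ]
}}

```text
time_s: 5.45
tcp_pos: [0.4874, 0.2862, 0.0599]
ee_rot: [[0.152, -0.988, 0.001], [-0.988, -0.152, 0.001], [-0.0, -0.001, -1.0]]
wrist_force: [0.8, 0.1, -0.0]
gripper_width: 0.452
```

{"api": "play_rows", "payload": {
  "deltas": [
    [0,0,0,0,0,0,25],
    [0,0,0,0,0,0,18],
    [0,0,0,0,0,0,13],
    [0,0,0,0,0,0,8],
    [0,0,0,0,0,0,0],
    [0,0,0,0,0,0,0],
    [0,0,0,0,0,0,0],
    [0,0,0,0,0,0,0]
  ]
}}

```text
time_s: 6.25
tcp_pos: [0.4871, 0.2861, 0.0595]
ee_rot: [[0.152, -0.988, 0.0], [-0.988, -0.152, 0.0], [-0.0, -0.0, -1.0]]
wrist_force: [-0.7, -0.4, 2.6]
gripper_width: 0.17
```

Run:
```python
from h import *
st();c=wcam('w3');cap('side','s3')
im=cv2.imread('pics/s3.png');cv2.imwrite('pics/s3b.png',cv2.resize(im[200:380,160:360],None,fx=3,fy=3,interpolation=2))
```

```text
t 6.25 pos [0.4871 0.2861 0.0595] yaw -171.28 z [ 4.e-04  2.e-04 -1.e+00] F [-0.7 -0.4  2.6] M [ 0.06  0.22 -0.04] g 0.16960916364127054 q [ 46.9  26.  -19.8   0.  -44.2 -38.2]
```

View pics/s3b.png

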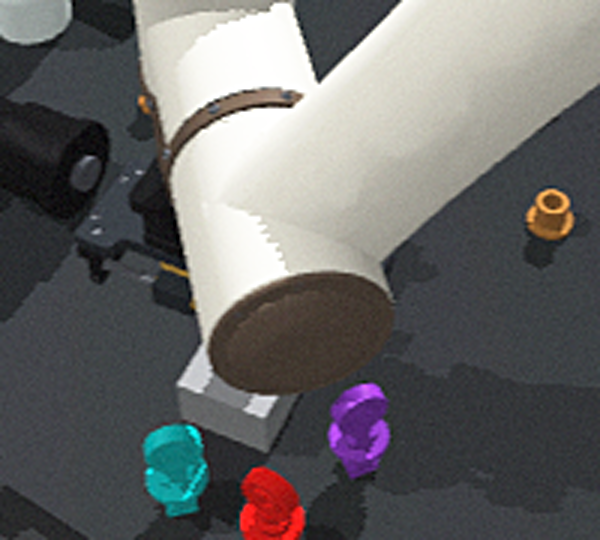

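View pics/w3.png

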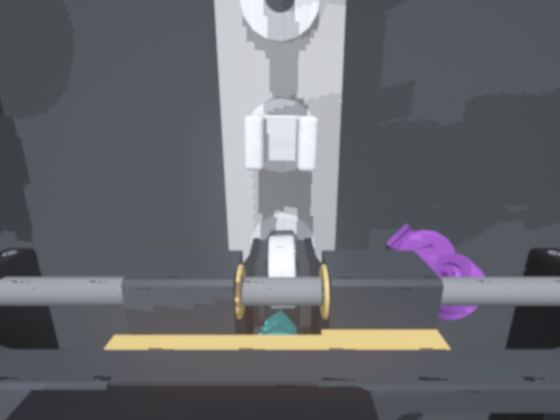

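{"api": "play_rows", "payload": {
  "deltas": [
    [0,0,0,0,0,0,0],
    [0,0,0,0,0,0,0],
    [0,0,0,0,0,0,0],
    [0,0,0,0,0,0,0]
  ]
}}

```text
time_s: 6.75
tcp_pos: [0.4871, 0.2861, 0.0595]
ee_rot: [[0.152, -0.988, 0.0], [-0.988, -0.152, 0.0], [-0.0, -0.0, -1.0]]
wrist_force: [-1.5, 0.4, 3.4]
gripper_width: 0.171
```

{"api": "play_rows", "payload": {
  "deltas": [
    [0,0,-0.1,0,0,0,0],
    [0,0,-0.4,0,0,0,0],
    [0,0,-0.8,0,0,0,0],
    [0,0,-1.4,0,0,0,0],
    [0,0,-2,0,0,0,0],
    [0,0,-3,0,0,0,0],
    [0,0,-4,0,0,0,0],
    [0,0,-4.8,0,0,0,0],
    [0,0,-5.2,0,0,0,0],
    [0,0,-5.2,0,0,0,0]
  ]
}}

```text
time_s: 7.75
tcp_pos: [0.4873, 0.2864, 0.1909]
ee_rot: [[0.151, -0.988, 0.002], [-0.988, -0.151, 0.002], [-0.002, -0.002, -1.0]]
wrist_force: [1.1, -0.1, -3.3]
gripper_width: 0.17
```

Run:
```python
from h import *
st();c=wcam('w4')
im=cv2.imread('pics/w4.png');cv2.imwrite('pics/w4b.png',cv2.resize(im[170:350,190:370],None,fx=3.3,fy=3.3,interpolation=2))
```

```text
t 7.75 pos [0.4873 0.2864 0.1909] yaw -171.3 z [ 0.002   0.0023 -1.    ] F [ 1.1 -0.1 -3.3] M [ 0.07  0.05 -0.05] g 0.17011353639226842 q [ 46.9  17.6 -11.   -0.  -61.3 -38.2]
```

View pics/w4b.png

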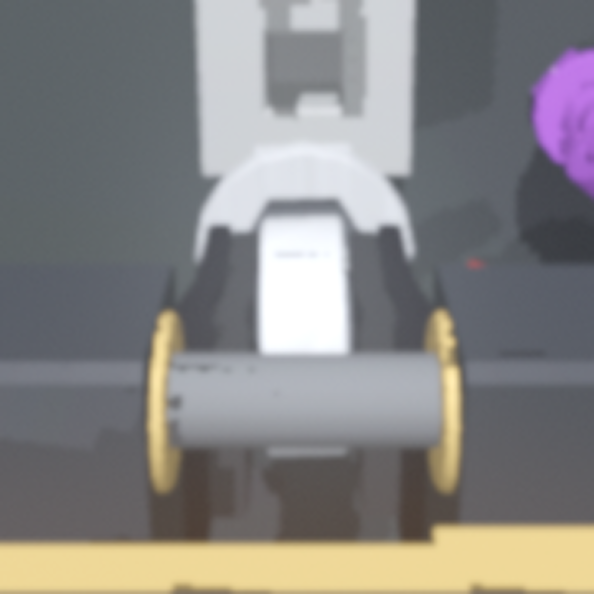

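Run:
```python
from h import *
w=r.capture('wrist');T=np.array(w['T_tool_cam']);K=w['camera_matrix']
def tp(u,v,z):
    d=T[:3,:3]@(np.linalg.inv(K)@[u,v,1]);o=T[:3,3];return (o+d*(z-o[2])/d[2]).round(4)
g=lambda u,v,z: tp(190+u/3.3,170+v/3.3,z)
for z in(.0093,.0113,.0133,.0153): print(z,g(306,146,z),'LR',g(197,240,z),g(415,240,z))
print('eye front top',g(303,214,-.03),'eye back',g(306,450,-.03))
im=w['pixels'];g2=cv2.cvtColor(im,cv2.COLOR_RGB2GRAY);print(g2[205:240,283]);print(g2[238,240:330])
# predicted row of flange far edge & left/right extents
def pj(p):
    q=np.linalg.inv(T)@np.r_[p,1];q=K@q[:3];return q[:2]/q[2]
for dx in(-.004,0,.004):
    P=np.array([pj([dx+.02*np.cos(a),.02*np.sin(a),.0113]) for a in np.linspace(-np.pi,np.pi,200)]);print(dx,P.min(0),P[P[:,1].argmin()],P.max(0))
print(delta([.5138,-.1698,.22],147.9))
```

```text
0.0093 [0.0222 0.0014 0.0093] LR [ 0.0044 -0.0181  0.0093] [0.0044 0.021  0.0093]
0.0113 [0.0215 0.0014 0.0113] LR [ 0.0036 -0.0183  0.0113] [0.0036 0.0213 0.0113]
0.0133 [0.0209 0.0014 0.0133] LR [ 0.0027 -0.0186  0.0133] [0.0027 0.0215 0.0133]
0.0153 [0.0202 0.0014 0.0153] LR [ 0.0018 -0.0188  0.0153] [0.0019 0.0217 0.0153]
eye front top [ 0.0252  0.0009 -0.03  ] eye back [-0.0122  0.0014 -0.03  ]
[220 213 210 210 210 210 212 217 225 233 237 236 229 225 224 224 225 224
 224 224 224 224 223 218 200 162 127 123 133 153 188 217 232 240 245]
[108 109 109 109 109 110 111 111 115 135 175 202 204 185 162 150 147 148
 156 177 203 215 219 220 218 208 186 160 164 197 223 235 237 238 238 238
 238 239 239 239 239 240 240 240 241 241 240 240 240 239 239 236 225 196
 161 140 143 168 194 210 216 217 216 209 190 164 148 143 146 151 168 192
 203 187 150 119 107 104 100  99  99  97  97  96  96  96  96  96  95  95]
-0.004 [247.29752657 223.17674405] [279.74204259 223.17674405] [313.29076511 283.59776303]
0 [247.09632574 216.72391719] [279.73521509 216.72391719] [313.4853157  277.87156905]
0.004 [246.89269715 210.19090717] [279.72830276 210.19090717] [313.68221369 272.0783831 ]
[ 1.8171e+01  1.6600e+00 -1.2530e+00  1.9000e-02 -1.3000e-02  8.1560e+00]
```

Run:
```python
from h import *
print(delta([.5155,-.1694,.19],147.9));st()
```

```text
[ 1.8165e+01  1.5880e+00 -5.3000e-02  1.9000e-02 -1.3000e-02  8.1560e+00]
t 7.85 pos [0.4862 0.2855 0.1884] yaw -171.32 z [-1.8e-03 -8.0e-04 -1.0e+00] F [-0.6 -0.4 -3.6] M [-0.02  0.16  0.01] g 0.16774320883991112 q [ 46.9  17.7 -11.1  -0.1 -61.2 -38.2]
```

{"api": "play_rows", "payload": {
  "deltas": [
    [1,0.08,0,0,0,0.5,0],
    [2.6,0.2,0,0,0,1.2,0],
    [4.3,0.36,0,0,0,1.9,0],
    [6,0.5,0,0,0,2.7,0],
    [7.7,0.65,0,0,0,3.5,0],
    [9.4,0.8,0,0,0,4.3,0],
    [11.1,0.95,0,0,0,5.1,0],
    [12.8,1.1,0,0,0,5.8,0],
    [14.5,1.25,0,0,0,6.5,0],
    [16.2,1.4,0,0,0,7.3,0],
    [17.5,1.55,0,0,0,7.9,0],
    [18.16,1.6,0,0,0,8.16,0]
  ]
}}

```text
time_s: 9.05
tcp_pos: [0.5148, -0.1712, 0.1873]
ee_rot: [[-0.535, -0.845, -0.004], [-0.845, 0.535, 0.0], [0.002, 0.003, -1.0]]
wrist_force: [0.2, -0.1, -3.3]
gripper_width: 0.17
```

{"api": "play_rows", "payload": {
  "deltas": [
    [0,0,0.3,0,0,0,0],
    [0,0,0.7,0,0,0,0],
    [0,0,1.1,0,0,0,0],
    [0,0,1.4,0,0,0,0],
    [0,0,1.4,0,0,0,0],
    [0,0,1.4,0,0,0,0]
  ]
}}

```text
time_s: 9.65
tcp_pos: [0.5163, -0.1684, 0.1542]
ee_rot: [[-0.53, -0.848, -0.0], [-0.848, 0.53, -0.0], [0.0, 0.0, -1.0]]
wrist_force: [-0.3, 0.0, -2.3]
gripper_width: 0.166
```

Run:
```python
from h import *
st();c=wcam('w5');cap('top','t5');cap('side','s5')
im=cv2.imread('pics/w5.png');cv2.imwrite('pics/w5b.png',cv2.resize(im[100:300,160:400],None,fx=3.3,fy=3,interpolation=2))
im=cv2.imread('pics/s5.png');cv2.imwrite('pics/s5b.png',cv2.resize(im[130:250,270:400],None,fx=5,fy=5,interpolation=2))
```

```text
t 9.65 pos [ 0.5163 -0.1684  0.1542] yaw 147.98 z [-2.e-04 -2.e-04 -1.e+00] F [-0.3  0.  -2.3] M [ 0.02 -0.   -0.04] g 0.16615204845003173 q [ -0.9  17.6 -16.8   0.  -55.6 -31.1]
```

View pics/w5b.png

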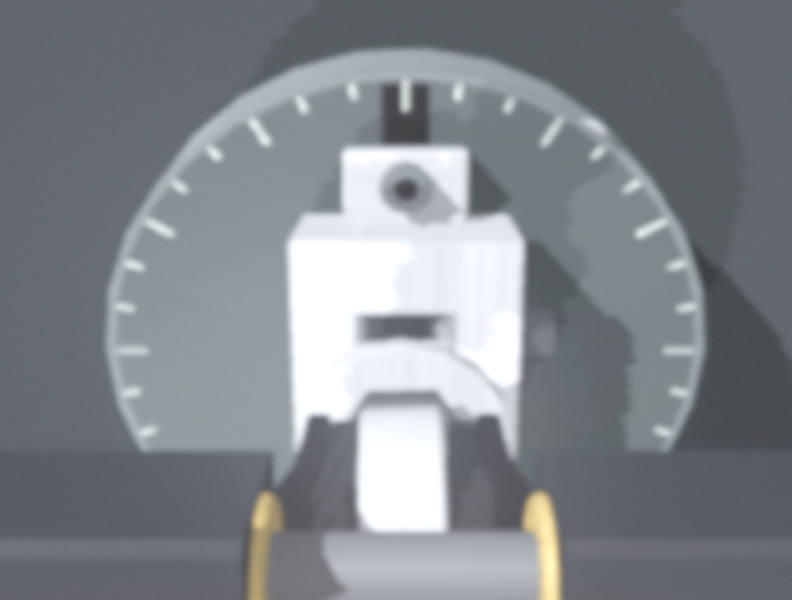

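View pics/s5b.png

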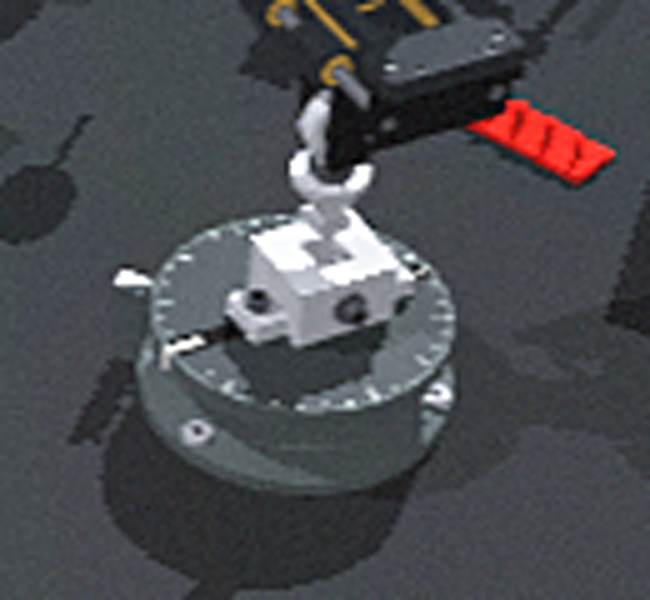

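```bash
cat >> h.py <<'E'
def tpf(T,K):
    def tp(u,v,z):
        d=T[:3,:3]@(np.linalg.inv(K)@[u,v,1]);o=T[:3,3];return (o+d*(z-o[2])/d[2]).round(4)
    return tp
E
python3 - <<'E'
from h import *
np.set_printoptions(linewidth=200)
w=r.capture('wrist');s=r.sense();tp=tpf(np.array(w['T_tool_cam']),w['camera_matrix'])
g=lambda u,v,z: tp(160+u/3.3,100+v/3,z)
zb=s['tcp_pos'][2]-.091;print(zb)
print('blk',g(290,242,zb),g(525,242,zb),g(297,420,zb),g(518,420,zb))
print('bore far',g(360,315,zb),g(452,315,zb)); print('disc',g(107,350,.0992),g(705,350,.0992),'tick',g(405,80,.0992),g(405,110,.0992))
print('flange apex',g(405,341,.0113))
G=cv2.cvtColor(w['pixels'],cv2.COLOR_RGB2GRAY);print(G[165:240,274]);print(G[165:240,283]);print(G[208,240:330])
E
```

```text
0.06385176369979562
blk [ 0.0308 -0.0246  0.0639] [0.0309 0.0278 0.0639] [-0.0163 -0.0244  0.0639] [-0.0162  0.0278  0.0639]
bore far [ 0.0122 -0.0092  0.0639] [0.0122 0.0118 0.0639]
disc [-0.009  -0.0784  0.0992] [-0.0088  0.0813  0.0992] tick [0.0681 0.0011 0.0992] [0.0601 0.0011 0.0992]
flange apex [0.0223 0.0009 0.0113]
[236 239 241 242 240 239 239 239 238 235 232 231 231 234 241 251 255 255 255 255 255 255 255 255 255 255 255 255 255 255 255 255 255 255 255 255 255 255 247 217 166 125 116 116 116 116 118 133 170
 210 234 245 248 246 243 242 241 241 241 241 241 241 241 237 221 189 152 140 146 158 179 205 224 234 240]
[ 86 109 131 145 155 173 198 218 229 232 231 230 231 232 238 247 254 255 255 255 255 253 247 242 239 239 238 238 239 239 238 238 238 239 239 239 238 235 223 193 143 104  98  98  98 101 114 151 195
 223 236 241 240 239 238 238 238 238 238 238 238 238 237 232 214 178 145 141 147 162 187 211 228 236 241]
[154 153 153 153 153 153 154 163 200 240 255 255 255 255 255 255 255 255 255 255 255 255 255 255 255 255 252 241 219 191 166 145 127 118 116 114 110 103 101 100 100  99  98  98  97  97  97  97  96
  99 107 126 154 175 187 190 190 194 210 228 239 244 246 246 246 244 244 245 247 249 254 255 255 255 255 255 255 240 200 147 115 109 110 113 117 117 118 116 108 100]
```

{"api": "play_rows", "payload": {
  "deltas": [
    [-0.016,0,0.15,0,0,0,0],
    [-0.016,0,0.3,0,0,0,0],
    [-0.016,0,0.42,0,0,0,0],
    [-0.016,0,0.5,0,0,0,0],
    [-0.016,0,0.56,0,0,0,0],
    [-0.016,0,0.6,0,0,0,0],
    [-0.016,0,0.64,0,0,0,0],
    [-0.016,0,0.68,0,0,0,0]
  ]
}}

```text
time_s: 10.65
tcp_pos: [0.5164, -0.1685, 0.1373]
ee_rot: [[-0.531, -0.847, 0.0], [-0.847, 0.531, -0.0], [-0.0, -0.0, -1.0]]
wrist_force: [-0.0, 0.7, -3.4]
gripper_width: 0.168
```

{"api": "play_rows", "payload": {
  "deltas": [
    [0,0,0.04,0,0,0,0],
    [0,0,0.08,0,0,0,0],
    [0,0,0.12,0,0,0,0],
    [0,0,0.16,0,0,0,0]
  ]
}}

```text
time_s: 11.05
tcp_pos: [0.5162, -0.1684, 0.1331]
ee_rot: [[-0.531, -0.847, -0.0], [-0.847, 0.531, 0.0], [-0.0, 0.0, -1.0]]
wrist_force: [-0.5, -0.5, -3.8]
gripper_width: 0.171
```

{"api": "play_rows", "payload": {
  "deltas": [
    [0,0,0.04,0,0,0,0],
    [0,0,0.08,0,0,0,0],
    [0,0,0.12,0,0,0,0],
    [0,0,0.16,0,0,0,0]
  ]
}}

```text
time_s: 11.45
tcp_pos: [0.5161, -0.1684, 0.129]
ee_rot: [[-0.531, -0.847, -0.001], [-0.847, 0.531, 0.0], [0.0, 0.001, -1.0]]
wrist_force: [-0.9, 0.1, -2.3]
gripper_width: 0.172
```

Run:
```python
from h import *
st();c=wcam('w6')
im=cv2.imread('pics/w6.png');cv2.imwrite('pics/w6b.png',cv2.resize(im[100:300,160:400],None,fx=3.3,fy=3,interpolation=2))
```

```text
t 11.45 pos [ 0.5161 -0.1684  0.129 ] yaw 147.91 z [-7.e-04  1.e-04 -1.e+00] F [-0.9  0.1 -2.3] M [ 0.04  0.3  -0.02] g 0.1719816548998013 q [ -1.   19.2 -18.6  -0.  -52.2 -31.1]
```

View pics/w6b.png

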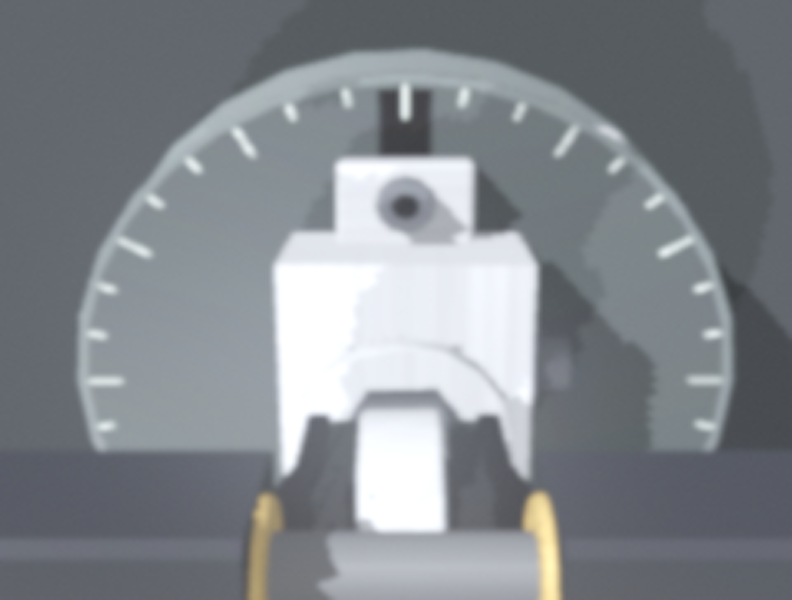

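{"api": "play_rows", "payload": {
  "deltas": [
    [0,0,0.04,0,0,0,0],
    [0,0,0.08,0,0,0,0],
    [0,0,0.11,0,0,0,0],
    [0,0,0.14,0,0,0,0],
    [0,0,0.17,0,0,0,0],
    [0,0,0.2,0,0,0,0]
  ]
}}

```text
time_s: 12.1
tcp_pos: [0.5163, -0.1685, 0.1243]
ee_rot: [[-0.531, -0.847, -0.0], [-0.847, 0.531, 0.0], [0.0, 0.0, -1.0]]
wrist_force: [-0.5, 0.0, -1.8]
gripper_width: 0.167
```

```bash
python3 -c "
from h import *
st()"
```

```text
t 12.1 pos [ 0.5163 -0.1685  0.1243] yaw 147.91 z [-1.e-04  0.e+00 -1.e+00] F [-0.5  0.  -1.8] M [0.18 0.41 0.  ] g 0.1673693968220511 q [ -1.   19.5 -18.9  -0.  -51.6 -31.1]
```

{"api": "play_rows", "payload": {
  "deltas": [
    [0,0,0.03,0,0,0,0],
    [0,0,0.06,0,0,0,0],
    [0,0,0.09,0,0,0,0],
    [0,0,0.12,0,0,0,0]
  ]
}}

```text
time_s: 12.5
tcp_pos: [0.5171, -0.1686, 0.1223]
ee_rot: [[-0.531, -0.847, 0.002], [-0.847, 0.531, -0.001], [-0.0, -0.002, -1.0]]
wrist_force: [-2.5, 2.3, 5.3]
gripper_width: 0.165
```

{"api": "play_rows", "payload": {
  "deltas": [
    [0,0,0.03,0,0,0,0],
    [0,0,0.06,0,0,0,0],
    [0,0,0.09,0,0,0,0]
  ]
}}

```text
time_s: 12.8
tcp_pos: [0.5169, -0.1687, 0.1196]
ee_rot: [[-0.531, -0.847, 0.001], [-0.847, 0.531, -0.0], [-0.0, -0.002, -1.0]]
wrist_force: [-0.5, 0.6, 3.9]
gripper_width: 0.166
```

```bash
python3 -c "
from h import *
st()"
```

```text
t 12.8 pos [ 0.5169 -0.1687  0.1196] yaw 147.92 z [ 1.5e-03 -5.0e-04 -1.0e+00] F [-0.5  0.6  3.9] M [ 0.11  0.44 -0.02] g 0.16630281907419664 q [ -1.   19.9 -19.2   0.  -50.8 -31.1]
```

{"api": "play_rows", "payload": {
  "deltas": [
    [0,0,0.03,0,0,0,0],
    [0,0,0.06,0,0,0,0],
    [0,0,0.09,0,0,0,0],
    [0,0,0.12,0,0,0,0]
  ]
}}

```text
time_s: 13.2
tcp_pos: [0.5163, -0.1685, 0.1157]
ee_rot: [[-0.531, -0.847, -0.0], [-0.847, 0.531, 0.0], [0.0, 0.0, -1.0]]
wrist_force: [-1.5, 0.5, 0.9]
gripper_width: 0.171
```

{"api": "play_rows", "payload": {
  "deltas": [
    [0,0,0.03,0,0,0,0],
    [0,0,0.06,0,0,0,0],
    [0,0,0.09,0,0,0,0],
    [0,0,0.12,0,0,0,0]
  ]
}}

```text
time_s: 13.6
tcp_pos: [0.5163, -0.1685, 0.1129]
ee_rot: [[-0.531, -0.847, -0.0], [-0.847, 0.531, 0.0], [0.0, 0.0, -1.0]]
wrist_force: [-1.6, -0.0, 2.2]
gripper_width: 0.17
```

```bash
python3 -c "
from h import *
st()"
```

```text
t 13.6 pos [ 0.5163 -0.1685  0.1129] yaw 147.91 z [-3.e-04  1.e-04 -1.e+00] F [-1.6 -0.   2.2] M [ 0.15  0.29 -0.04] g 0.16966532525562483 q [ -1.   20.3 -19.7  -0.  -50.  -31.1]
```

{"api": "play_rows", "payload": {
  "deltas": [
    [0,0,0.02,0,0,0,0],
    [0,0,0.04,0,0,0,0],
    [0,0,0.06,0,0,0,0],
    [0,0,0.08,0,0,0,0],
    [0,0,0.1,0,0,0,0]
  ]
}}

```text
time_s: 14.1
tcp_pos: [0.5161, -0.1685, 0.1102]
ee_rot: [[-0.531, -0.847, -0.001], [-0.847, 0.531, 0.0], [0.0, 0.001, -1.0]]
wrist_force: [-0.8, -0.3, -0.1]
gripper_width: 0.166
```

{"api": "play_rows", "payload": {
  "deltas": [
    [0,0,0.02,0,0,0,0],
    [0,0,0.04,0,0,0,0]
  ]
}}

```text
time_s: 14.3
tcp_pos: [0.5161, -0.1685, 0.1092]
ee_rot: [[-0.531, -0.847, -0.001], [-0.847, 0.531, 0.0], [0.0, 0.001, -1.0]]
wrist_force: [-0.6, -0.1, -1.1]
gripper_width: 0.175
```

Run:
```python
from h import *
st();c=wcam('w7');cap('side','s7')
im=cv2.imread('pics/w7.png');cv2.imwrite('pics/w7b.png',cv2.resize(im[100:300,160:400],None,fx=3.3,fy=3,interpolation=2))
im=cv2.imread('pics/s7.png');cv2.imwrite('pics/s7b.png',cv2.resize(im[130:230,290:390],None,fx=6,fy=6,interpolation=2))
```

```text
t 14.3 pos [ 0.5161 -0.1685  0.1092] yaw 147.9 z [-7.e-04  1.e-04 -1.e+00] F [-0.6 -0.1 -1.1] M [-0.04  0.28 -0.1 ] g 0.17475981560416157 q [ -1.   20.5 -19.9  -0.  -49.6 -31.1]
```

View pics/w7b.png

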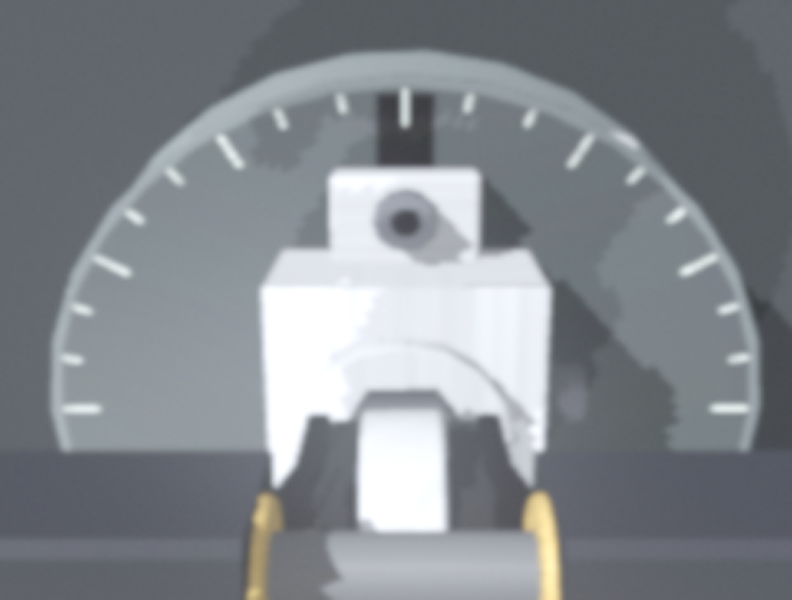

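View pics/s7b.png

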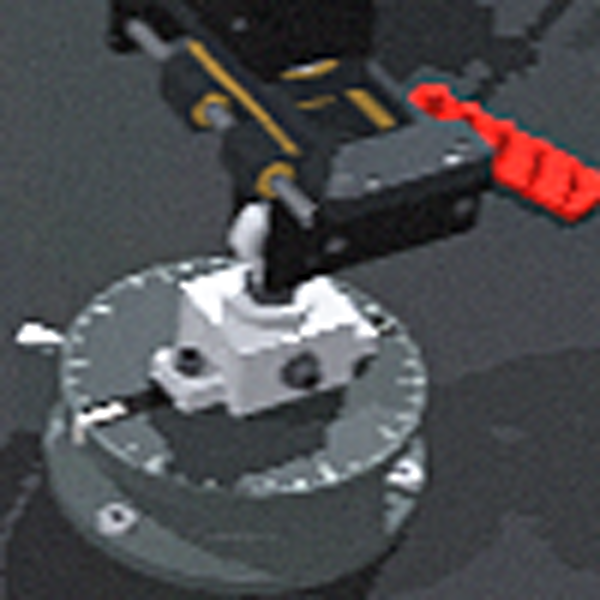

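{"api": "play_rows", "payload": {
  "deltas": [
    [0,0,0.02,0,0,0,0],
    [0,0,0.04,0,0,0,0]
  ]
}}

```text
time_s: 14.6
tcp_pos: [0.5161, -0.1686, 0.1089]
ee_rot: [[-0.531, -0.847, -0.001], [-0.847, 0.531, -0.0], [0.001, 0.0, -1.0]]
wrist_force: [-3.1, -0.6, 3.8]
gripper_width: 0.17
```

{"api": "play_rows", "payload": {
  "deltas": [
    [0,0,0.02,0,0,0,0],
    [0,0,0.02,0,0,0,0]
  ]
}}

```text
time_s: 14.8
tcp_pos: [0.5159, -0.1688, 0.1086]
ee_rot: [[-0.531, -0.847, -0.001], [-0.847, 0.531, -0.001], [0.001, 0.0, -1.0]]
wrist_force: [-5.0, -1.7, 5.9]
gripper_width: 0.17
```

{"api": "play_rows", "payload": {
  "deltas": [
    [0,0,0.02,0,0,0,0],
    [0,0,0.04,0,0,0,0],
    [0,0,0.04,0,0,0,0]
  ]
}}

```text
time_s: 15.1
tcp_pos: [0.5159, -0.169, 0.1084]
ee_rot: [[-0.531, -0.847, -0.001], [-0.847, 0.531, -0.001], [0.001, 0.0, -1.0]]
wrist_force: [-6.3, -0.7, 9.7]
gripper_width: 0.167
```

```bash
python3 -c "
from h import *
st()"
```

```text
t 15.1 pos [ 0.5159 -0.169   0.1084] yaw 147.94 z [-7.e-04 -9.e-04 -1.e+00] F [-6.3 -0.7  9.7] M [-0.14  1.91 -0.04] g 0.16735558697996333 q [ -1.   20.6 -20.    0.1 -49.4 -31.1]
```

{"api": "play_rows", "payload": {
  "deltas": [
    [0,0,0.03,0,0,0,0],
    [0,0,0.05,0,0,0,0],
    [0,0,0.05,0,0,0,0]
  ]
}}

```text
time_s: 15.4
tcp_pos: [0.516, -0.169, 0.1083]
ee_rot: [[-0.53, -0.848, -0.0], [-0.848, 0.53, -0.001], [0.001, -0.0, -1.0]]
wrist_force: [-8.3, 0.3, 14.8]
gripper_width: 0.174
```

Run:
```python
from h import *
st();c=wcam('w8')
im=cv2.imread('pics/w8.png');cv2.imwrite('pics/w8b.png',cv2.resize(im[100:300,160:400],None,fx=3.3,fy=3,interpolation=2))
```

```text
t 15.4 pos [ 0.516  -0.169   0.1083] yaw 147.97 z [-3.0e-04 -1.3e-03 -1.0e+00] F [-8.3  0.3 14.8] M [ 0.17  2.47 -0.06] g 0.1742750909521676 q [ -1.   20.6 -20.1   0.1 -49.4 -31.1]
```

View pics/w8b.png

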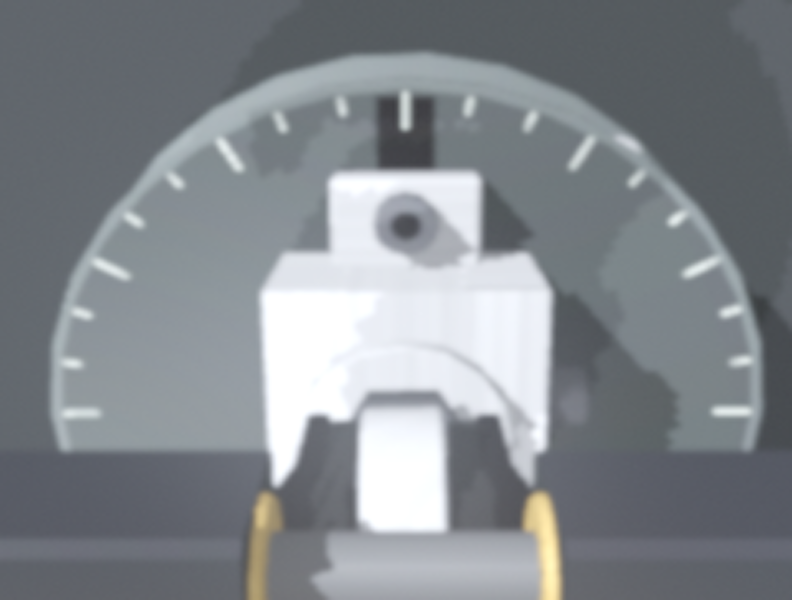

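Run:
```python
from h import *
c=np.load('pics/w1.npz');f=lambda u,v,z: ray(c,140+u/2.85,90+v/2.85,z)
a,b=f(240,460,.053),f(267,418,.053);print(a,b,np.degrees(np.arctan2(*(a-b)[[1,0]])))
for C in([.5202,-.1596],[.5192,-.1597],[.5211,-.1582]):
    for p in(a,b): d=p[:2]-C;print(C,np.hypot(*d),np.degrees(np.arctan2(d[1],d[0])))
c=np.load('pics/w8.npz');f=lambda u,v,z: ray(c,160+u/3.3,100+v/3,z)
l=(f(62,413,.055)+f(100,413,.055))/2; q=(f(752,411,.055)+f(712,411,.055))/2;print('ctr from 90 ticks',(l+q)/2,np.linalg.norm(l-q))
t=f(405,92,.055);print('opp tick outer',t, np.linalg.norm(t-(l+q)/2))
e=(f(262,291,.091)+f(551,291,.091))/2;print('blk far',e, 'blk ctr', e[:2]+.029*np.array([.531,.847]))
u=(l+q)/2-e;print('along slot',u[:2]@[.531,.847]-.029)
c=np.load('pics/w1.npz');f=lambda u,v,z: ray(c,140+u/2.85,90+v/2.85,z)
print('w1 ctr 90 ticks',(f(223,302,.055)+f(586,300,.055))/2)
from station import r
im=cv2.imread('pics/w1.png');cv2.imwrite('pics/w1p.png',cv2.resize(im[220:290,190:320],None,fx=6,fy=6,interpolation=2))
im=cv2.imread('pics/top0.png');cv2.imwrite('pics/t0p.png',cv2.resize(im[185:250,285:365],None,fx=8,fy=8,interpolation=2))
```

```text
[ 0.61694642 -0.13799136  0.053     ] [ 0.59617277 -0.14765611  0.053     ] 24.949763773933217
[0.5202, -0.1596] 0.09913022900147896 12.590552667750709
[0.5202, -0.1596] 0.07690590519831254 8.934501348281865
[0.5192, -0.1597] 0.10012805232394784 12.521664165371234
[0.5192, -0.1597] 0.07790932275172276 8.892936636589349
[0.5211, -0.1582] 0.09795368582788055 11.906083939612683
[0.5211, -0.1582] 0.07580959286778291 7.994837864393092
ctr from 90 ticks [ 0.51994899 -0.16011384  0.055     ] 0.14619078526708
opp tick outer [ 0.47947682 -0.22560055  0.055     ] 0.07698380388005714
blk far [ 0.49865278 -0.19446241  0.091     ] blk ctr [ 0.51405178 -0.16989941]
along slot 0.011401530308798851
w1 ctr 90 ticks [ 0.5197356  -0.16012923  0.055     ]
```

View pics/w1p.png

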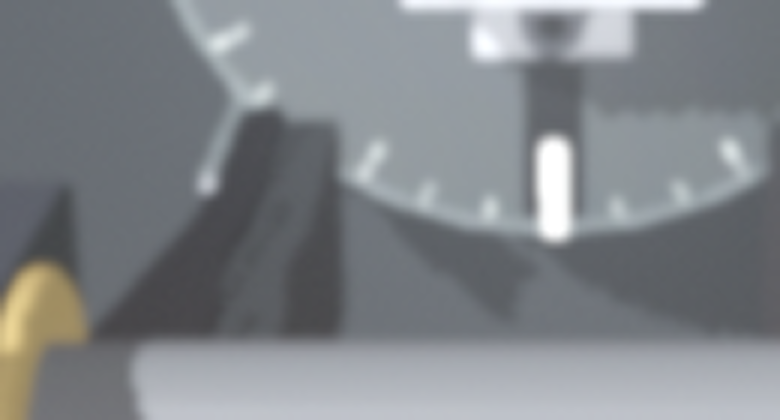

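View pics/t0p.png

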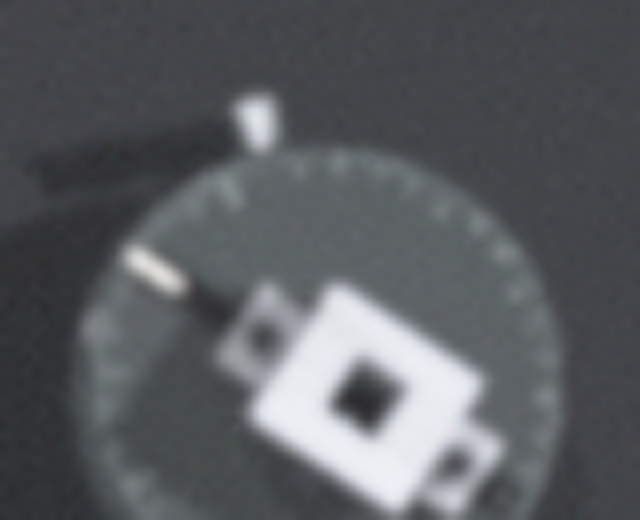

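Run:
```python
from h import *
c=r.capture('top');f=lambda u,v,z: ray(c,285+u/8,185+v/8,z)
C=np.array([.5203,-.1599])
for p in [(263,152),(256,110),(254,97)]:
    d=f(*p,.052)[:2]-C;print(f(*p,.052),np.hypot(*d),np.degrees(np.arctan2(d[1],d[0])))
for p in [(125,250),(183,290)]:
    d=f(*p,.055)[:2]-C;print('zero',np.hypot(*d),np.degrees(np.arctan2(d[1],d[0])))
# 30deg tick near (232,195)
d=f(232,195,.055)[:2]-C;print(np.hypot(*d),np.degrees(np.arctan2(d[1],d[0])))
st()
```

```text
[ 0.59877407 -0.13672053  0.052     ] 0.08182583791034169 16.455948976685747
[ 0.61316386 -0.13406621  0.052     ] 0.09639025403494335 15.546033094617602
[ 0.61762449 -0.13330081  0.052     ] 0.10089386839665124 15.285881849261967
zero 0.08228133050904511 58.14303796220634
zero 0.058337281583797064 58.727372493531966
0.0716240246598114 28.1318596948267
t 15.5 pos [ 0.5159 -0.169   0.1083] yaw 147.97 z [-3.0e-04 -1.3e-03 -1.0e+00] F [-7.6  0.8 15.8] M [ 0.2   2.39 -0.02] g 0.17147469942687243 q [ -1.   20.6 -20.1   0.1 -49.4 -31.1]
```

{"api": "play_rows", "payload": {
  "deltas": [
    [0,0,-0.03,0,0,0,0],
    [0,0,-0.06,0,0,0,0],
    [0,0,-0.06,0,0,0,0]
  ]
}}

```text
time_s: 15.8
tcp_pos: [0.5159, -0.169, 0.1084]
ee_rot: [[-0.531, -0.847, -0.0], [-0.847, 0.531, -0.001], [0.001, -0.0, -1.0]]
wrist_force: [-4.6, -0.4, 7.6]
gripper_width: 0.171
```

{"api": "play_rows", "payload": {
  "deltas": [
    [0,0.01,0,0,0,0.25,0],
    [0,0.019,0,0,0,0.5,0],
    [-0.002,0.037,0,0,0,1,0],
    [-0.004,0.056,0,0,0,1.5,0],
    [-0.006,0.074,0,0,0,2,0]
  ]
}}

```text
time_s: 16.3
tcp_pos: [0.5151, -0.1683, 0.1085]
ee_rot: [[-0.671, -0.742, 0.001], [-0.742, 0.671, -0.002], [0.001, -0.002, -1.0]]
wrist_force: [-4.5, -3.3, 6.2]
gripper_width: 0.168
```

Run:
```python
from h import *
st();c=wcam('w9')
im=cv2.imread('pics/w9.png');cv2.imwrite('pics/w9b.png',cv2.resize(im[100:300,160:400],None,fx=3.3,fy=3,interpolation=2))
```

```text
t 16.3 pos [ 0.5151 -0.1683  0.1085] yaw 137.88 z [ 7.0e-04 -1.8e-03 -1.0e+00] F [-4.5 -3.3  6.2] M [-1.03  1.29  0.11] g 0.16849952734683477 q [ -0.9  20.5 -20.3   0.1 -49.2 -41.3]
```

View pics/w9b.png

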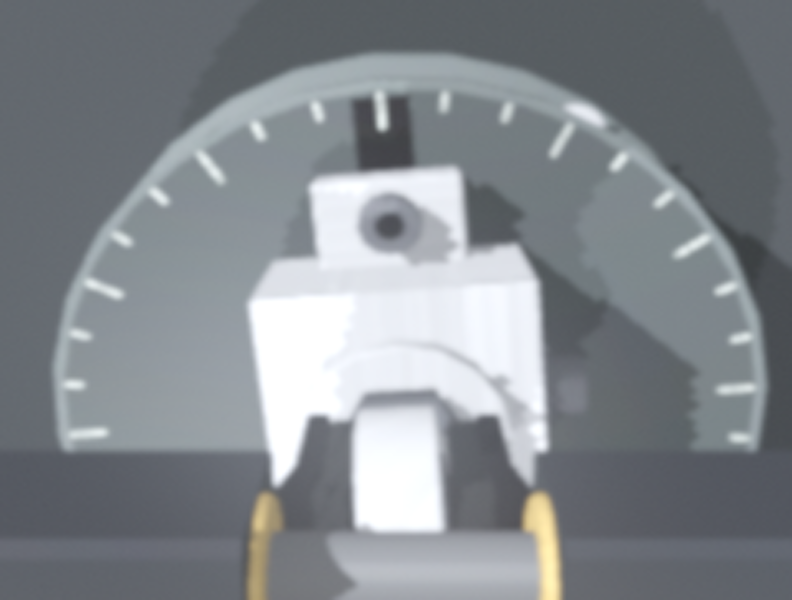

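{"api": "play_rows", "payload": {
  "deltas": [
    [0,0.019,0,0,0,0.5,0],
    [-0.002,0.037,0,0,0,1,0],
    [-0.004,0.056,0,0,0,1.5,0],
    [-0.006,0.074,0,0,0,2,0],
    [-0.01,0.093,0,0,0,2.5,0],
    [-0.015,0.111,0,0,0,3,0],
    [-0.02,0.129,0,0,0,3.5,0],
    [-0.026,0.146,0,0,0,4,0]
  ]
}}

```text
time_s: 17.15
tcp_pos: [0.5125, -0.1657, 0.1085]
ee_rot: [[-0.884, -0.468, -0.0], [-0.468, 0.884, -0.002], [0.001, -0.002, -1.0]]
wrist_force: [-4.5, -4.8, 7.8]
gripper_width: 0.171
```

Run:
```python
from h import *
st();c=wcam('w10');cap('side','s10')
im=cv2.imread('pics/w10.png');cv2.imwrite('pics/w10b.png',cv2.resize(im[100:300,160:400],None,fx=3.3,fy=3,interpolation=2))
im=cv2.imread('pics/s10.png');cv2.imwrite('pics/s10b.png',cv2.resize(im[130:230,280:380],None,fx=6,fy=6,interpolation=2))
```

```text
t 17.15 pos [ 0.5125 -0.1657  0.1085] yaw 117.87 z [-0.     -0.0022 -1.    ] F [-4.5 -4.8  7.8] M [-1.4   1.45  0.07] g 0.17117978253246566 q [ -0.6  20.2 -20.7   0.2 -49.1 -61.6]
```

View pics/w10b.png

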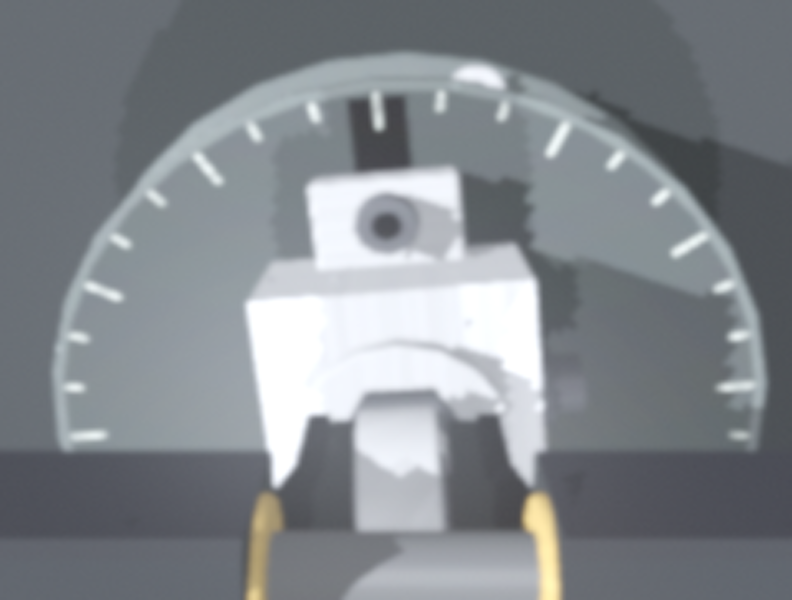

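View pics/s10b.png

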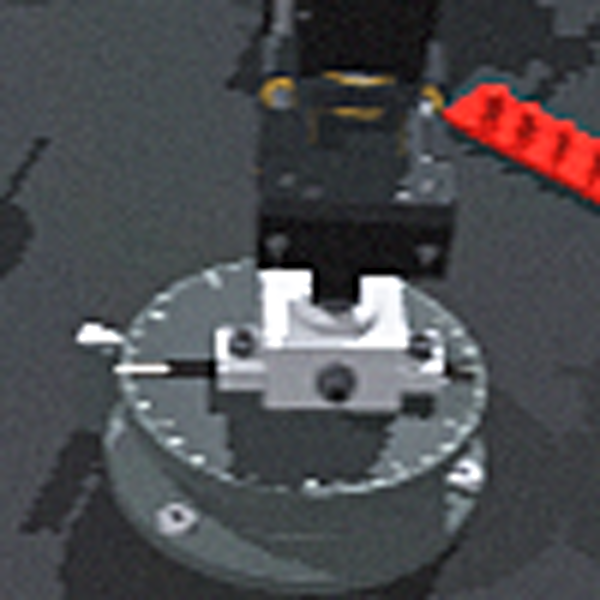

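Run:
```python
from h import *
def an(d): return round(np.degrees(np.arctan2(d[1],d[0])),2)
c=np.load('pics/w10.npz');f=lambda u,v,z: ray(c,160+u/3.3,100+v/3,z)
l,q=f(72,436,.055),f(753,386,.055);C=(l+q)/2;print('C',C,an(l-q)-90+360, an(q-l)+90)
t=f(377,94,.055);print('opp tick',an(C-t)); print('blk',an(f(246,301,.091)-f(533,281,.091))-90+360)
c=r.capture('side');f=lambda u,v,z: ray(c,280+u/6,130+v/6,z)
z1,z2=f(116,369,.055),f(168,370,.055);print('zero',z1,z2,an(z1-z2),an(z1-C)); 
for p in[(120,345),(80,333),(100,335)]: 
    P=f(*p,.052);print('ptr',P,an(P-C),np.hypot(*(P-C)[:2]))
l,q=f(113,372,.055),f(488,385,.055);print('disc',l,q)
```

```text
C [ 0.52020363 -0.15998314  0.055     ] 212.94 212.94
opp tick 32.99
blk 212.49
zero [ 0.58908538 -0.1140247   0.055     ] [ 0.56964577 -0.12590765  0.055     ] 31.44 33.71
ptr [ 0.59771811 -0.1320232   0.052     ] 19.83 0.08240298683476618
ptr [ 0.61691268 -0.1293633   0.052     ] 17.57 0.10144069706955028
ptr [ 0.60872647 -0.13305697  0.052     ] 16.92 0.09252735926050207
disc [ 0.58914922 -0.11158256  0.055     ] [ 0.44748234 -0.19364876  0.055     ]
```

{"api": "play_rows", "payload": {
  "deltas": [
    [0,0.019,0,0,0,0.5,0],
    [-0.002,0.037,0,0,0,1,0],
    [-0.004,0.056,0,0,0,1.5,0],
    [-0.006,0.074,0,0,0,2,0],
    [-0.01,0.093,0,0,0,2.5,0],
    [-0.013,0.104,0,0,0,2.8,0],
    [-0.013,0.104,0,0,0,2.8,0]
  ]
}}

```text
time_s: 18.0
tcp_pos: [0.5112, -0.1633, 0.1085]
ee_rot: [[-0.971, -0.241, -0.001], [-0.241, 0.971, -0.002], [0.001, -0.002, -1.0]]
wrist_force: [-5.7, -5.0, 7.9]
gripper_width: 0.168
```

Run:
```python
from h import *
st();c=wcam('w11');cap('side','s11');cap('top','t11')
im=cv2.imread('pics/w11.png');cv2.imwrite('pics/w11b.png',cv2.resize(im[100:300,160:400],None,fx=3.3,fy=3,interpolation=2))
im=cv2.imread('pics/s11.png');cv2.imwrite('pics/s11b.png',cv2.resize(im[160:220,280:360],None,fx=9,fy=9,interpolation=2))
im=cv2.imread('pics/t11.png');cv2.imwrite('pics/t11b.png',cv2.resize(im[180:280,270:390],None,fx=6,fy=6,interpolation=2))
```

```text
t 18.0 pos [ 0.5112 -0.1633  0.1085] yaw 103.93 z [-7.0e-04 -2.1e-03 -1.0e+00] F [-5.7 -5.   7.9] M [-1.42  1.58  0.01] g 0.16783156128271104 q [ -0.3  20.1 -20.9   0.2 -49.1 -75.9]
```

View pics/w11b.png

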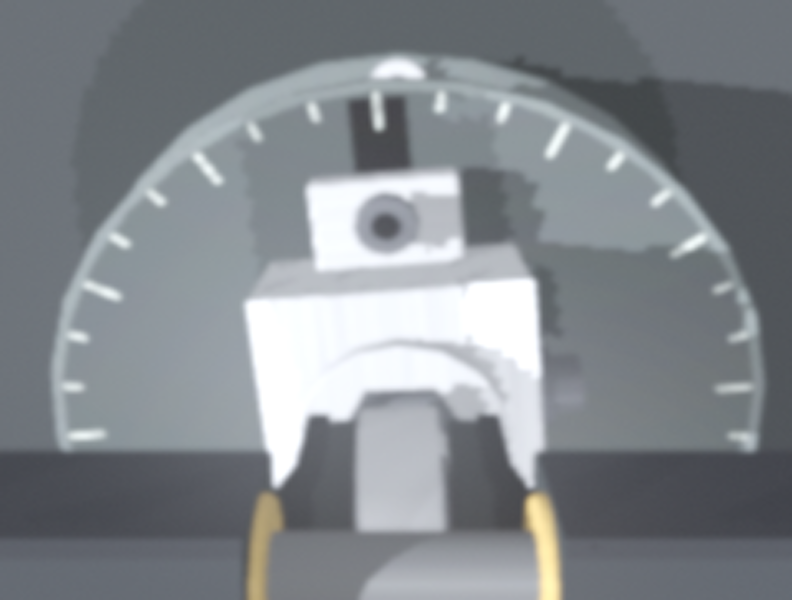

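View pics/s11b.png

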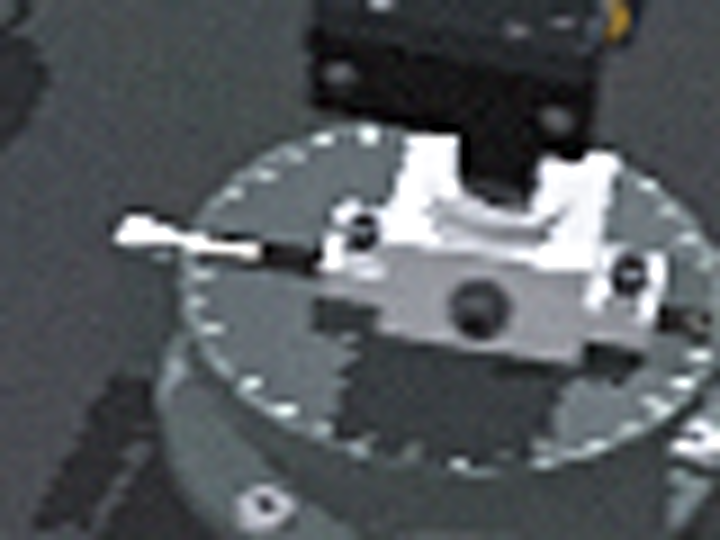

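View pics/t11b.png

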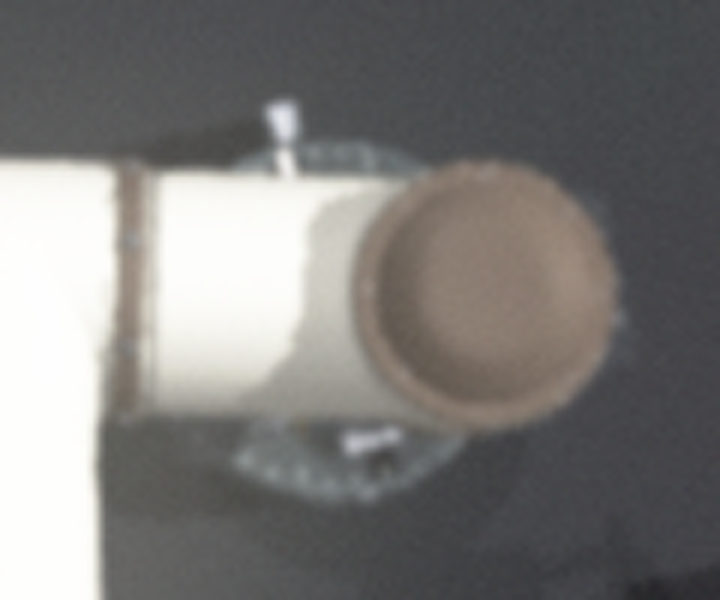

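Run:
```python
from h import *
def an(d): return round(np.degrees(np.arctan2(d[1],d[0])),2)
c=np.load('pics/w11.npz');f=lambda u,v,z: ray(c,160+u/3.3,100+v/3,z)
l,q=f(68,437,.055),f(753,387,.055);C=(l+q)/2;print('C',C,an(q-l)+90)
t=f(376,94,.055);print('opp tick',an(C-t))
t=cv2.imread('pics/t11.png',0).astype(float);print(t[196:212,310:326].astype(int))
s=cv2.imread('pics/s11.png',0).astype(float);print(s[182:192,290:312].astype(int))
```

```text
C [ 0.52057541 -0.1601778   0.055     ] 198.97
opp tick 18.84
[[ 87  84  83  84  89  98 110 113 111  94  84  83  81  80  80  81]
 [ 85  85  86  92 116 143 159 165 148 117  90  81  80  79  78  80]
 [ 85  85  87  98 139 186 208 208 185 135  95  82  80  80  79  79]
 [ 82  82  85  95 139 192 224 223 198 145  99  83  84  82  81  81]
 [ 78  79  76  86 118 171 217 223 201 152 104  87  83  80  80  81]
 [ 74  73  75  80 100 146 202 220 200 151 109  87  85  83  80  82]
 [ 73  73  74  79  92 130 181 207 185 139 105  88  85  87  88  86]
 [ 75  74  74  77  88 113 151 176 157 124 106  99 100 101 100  97]
 [ 77  75  78  84  98 114 149 170 149 121 117 118 121 114 111 111]
 [ 80  88  94 103 116 138 185 210 177 131 119 126 132 122 113 118]
 [102 111 116 123 126 143 200 231 201 137 111 120 124 118 113 112]
 [128 131 137 139 132 137 190 232 215 150 113 114 116 113 109 109]
 [158 161 166 166 153 146 181 225 223 174 137 132 133 127 125 124]
 [202 205 208 207 194 187 201 224 227 203 182 181 176 172 169 169]
 [232 232 232 231 228 225 229 233 234 227 223 223 224 221 217 217]
 [242 242 242 241 240 241 241 241
[... 265 characters left out ...]
2  89 117 114 114 115 111 111
  113 108 106 106]
 [ 70  70  54 190 255 255 255 255 247 135  70 103 117  87  98 110 107 100
  108 105 113 108]
 [ 71  67 104 255 255 255 255 255 255 255 246 255 239 112  80  19  37  63
   75 103 112 121]
 [ 70  71  59  82 110 109  90  86  97  82 174 255 255 255 255 255 255 255
  196  22  27  49]
 [ 73  74  68  64  60  64  71 116 119  80 121 120  67  68  85  91 123 183
  150  28  33  36]
 [ 75  75  74  68  72  67  64  61  65  62 120 132  91  97  87  72  65  51
   46  41  33  36]
 [ 75  76  75  69  70  70  68  68  60  68 107 164 191 159 105 108 109 109
  109 115  97  89]
 [ 76  78  75  68  72  68  67  71  61  81 124 120 108 105 103 108 108 108
  106 113 110 111]]
```

Run:
```python
from h import *
def an(d): return round(np.degrees(np.arctan2(d[1],d[0])),2)
t=cv2.imread('pics/t11.png',0).astype(float);c=r.capture('top')
for C in ([.5203,-.1599,0],[.5203,-.1587,0],[.5203,-.1611,0]):
  C=np.array(C)
  for row in range(197,209):
    x=np.arange(312,323);w=np.clip(t[row,312:323]-140,0,None);u=(x*w).sum()/w.sum();z=.052 if row<204 else .055
    P=ray(c,u,row,z);print(row,round(u,2),an(P-C),round(np.hypot(*(P-C)[:2]),4),end=' | ')
  print()
st()
```

```text
197 316.69 15.33 0.1013 | 198 316.49 16.03 0.0987 | 199 316.57 16.32 0.096 | 200 316.8 16.41 0.0932 | 201 317.04 16.47 0.0904 | 202 317.03 16.97 0.0877 | 203 317.09 17.36 0.085 | 204 317.0 18.31 0.0823 | 205 316.95 18.99 0.0797 | 206 316.98 19.56 0.0771 | 207 317.2 19.79 0.0743 | 208 316.44 22.04 0.0724 | 
197 316.69 14.67 0.101 | 198 316.49 15.36 0.0984 | 199 316.57 15.64 0.0957 | 200 316.8 15.7 0.0929 | 201 317.04 15.74 0.09 | 202 317.03 16.21 0.0874 | 203 317.09 16.58 0.0847 | 204 317.0 17.51 0.0819 | 205 316.95 18.17 0.0793 | 206 316.98 18.72 0.0767 | 207 317.2 18.92 0.0739 | 208 316.44 21.16 0.072 | 
197 316.69 15.98 0.1016 | 198 316.49 16.69 0.0991 | 199 316.57 17.01 0.0964 | 200 316.8 17.12 0.0935 | 201 317.04 17.2 0.0907 | 202 317.03 17.71 0.0881 | 203 317.09 18.12 0.0854 | 204 317.0 19.1 0.0827 | 205 316.95 19.8 0.0801 | 206 316.98 20.4 0.0775 | 207 317.2 20.66 0.0747 | 208 316.44 22.92 0.0729 | 
t 18.2 pos [ 0.5112 -0.1633  0.1085] yaw 103.96 z [-8.0e-04 -2.1e-03 -1.0e+00] F [-5.  -5.3  7.4] M [-1.43  1.6   0.06] g 0.1662434785849027 q [ -0.3  20.  -20.9   0.2 -49.1 -75.8]
```

{"api": "play_rows", "payload": {
  "deltas": [
    [0,0.01,0,0,0,0.25,0],
    [0,0.019,0,0,0,0.5,0],
    [0,0.019,0,0,0,0.5,0]
  ]
}}

```text
time_s: 18.5
tcp_pos: [0.5111, -0.1629, 0.1085]
ee_rot: [[-0.98, -0.198, -0.001], [-0.198, 0.98, -0.002], [0.001, -0.002, -1.0]]
wrist_force: [-5.3, -4.1, 6.9]
gripper_width: 0.171
```

Run:
```python
from h import *
st();t=cap('top','t12')['pixels'].mean(2);s=cap('side','s12')
c=r.capture('top');C=np.array([.5203,-.1599,0])
def an(d): return round(np.degrees(np.arctan2(d[1],d[0])),2)
for row in range(197,209):
    x=np.arange(312,323);w=np.clip(t[row,312:323]-140,0,None);u=(x*w).sum()/w.sum();z=.052 if row<204 else .055
    P=ray(c,u,row,z);print(row,round(u,2),an(P-C),round(np.hypot(*(P-C)[:2]),4),end=' | ')
cv2.imwrite('pics/s12b.png',cv2.resize(s['pixels'][165:205,280:340,::-1],None,fx=12,fy=12,interpolation=2))
```

```text
t 18.5 pos [ 0.5111 -0.1629  0.1085] yaw 101.44 z [-9.0e-04 -2.2e-03 -1.0e+00] F [-5.3 -4.1  6.9] M [-1.43  1.6   0.05] g 0.17101667486833327 q [ -0.3  20.  -21.    0.2 -49.  -78.4]
197 316.78 15.19 0.1012 | 198 316.49 16.03 0.0987 | 199 316.59 16.3 0.096 | 200 316.79 16.43 0.0932 | 201 317.02 16.49 0.0904 | 202 317.06 16.9 0.0877 | 203 317.17 17.23 0.085 | 204 317.76 16.92 0.0817 | 205 317.86 17.26 0.079 | 206 318.05 17.46 0.0762 | 207 318.36 17.43 0.0733 | 208 318.36 18.07 0.0707 |
```

View pics/s12b.png

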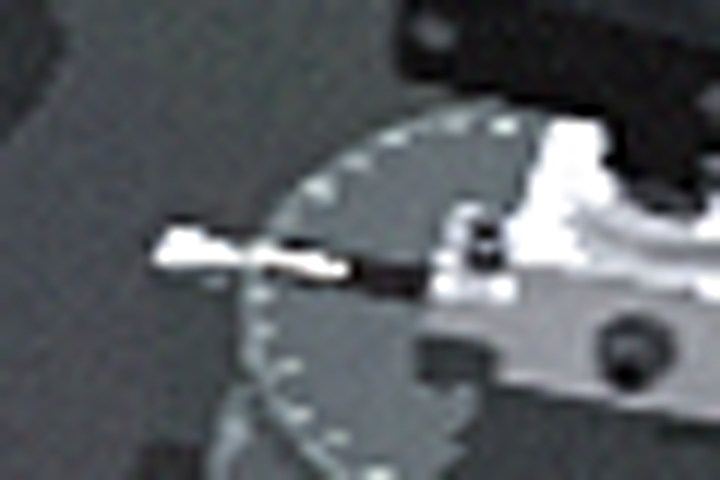

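{"api": "play_rows", "payload": {
  "deltas": [
    [0,0.005,0,0,0,0.14,0],
    [0,0.005,-0.03,0,0,0.14,0],
    [0,0.005,-0.04,0,0,0.14,0]
  ]
}}

```text
time_s: 18.95
tcp_pos: [0.511, -0.1627, 0.1087]
ee_rot: [[-0.983, -0.186, -0.001], [-0.186, 0.983, -0.002], [0.001, -0.002, -1.0]]
wrist_force: [-3.4, -6.2, 2.0]
gripper_width: 0.17
```

{"api": "play_rows", "payload": {
  "deltas": [
    [0,0,0,0,0,0,20],
    [0,0,0,0,0,0,24],
    [0,0,0,0,0,0,28],
    [0,0,0,0,0,0,32],
    [0,0,0,0,0,0,36]
  ]
}}

```text
time_s: 19.45
tcp_pos: [0.512, -0.1611, 0.1083]
ee_rot: [[-0.983, -0.186, 0.001], [-0.186, 0.983, 0.0], [-0.001, 0.0, -1.0]]
wrist_force: [0.1, 0.3, 0.4]
gripper_width: 0.378
```

Run:
```python
from h import *
st();print(delta([.54,-.18,.25],102))
```

```text
t 19.45 pos [ 0.512  -0.1611  0.1083] yaw 100.73 z [ 7.e-04  1.e-04 -1.e+00] F [0.1 0.3 0.4] M [ 0.03 -0.01  0.  ] g 0.3782085901011869 q [ -0.2  20.1 -20.9  -0.  -49.  -79.1]
[-0.965 -0.95  -5.668  0.     0.008 -0.254]
```

{"api": "play_rows", "payload": {
  "deltas": [
    [0,0,-0.3,0,0,0,36],
    [0,0,-1,0,0,0,36],
    [0,0,-2,0,0,0,36],
    [0,0,-3,0,0,0,36],
    [-0.6,0,-4,0,0,0,36],
    [-1.6,0,-4.6,0,0,0,36],
    [-2.6,0.3,-4.8,0,0,0,36],
    [-3.2,0.5,-4.8,0,0,0,36],
    [-3.2,0.5,-4.8,0,0,0,36],
    [-3.2,0.5,-4.8,0,0,0,36]
  ]
}}

```text
time_s: 20.45
tcp_pos: [0.587, -0.1341, 0.2273]
ee_rot: [[-0.983, -0.186, -0.002], [-0.186, 0.983, 0.0], [0.002, 0.001, -1.0]]
wrist_force: [0.1, 0.4, -0.8]
gripper_width: 0.411
```

Run:
```python
from h import *
st();c=wcam('w13');cap('top','t13');cap('side','s13')
im=cv2.imread('pics/w13.png');cv2.imwrite('pics/w13b.png',cv2.resize(im[40:260,180:390],None,fx=2.7,fy=2.7,interpolation=2))
im=cv2.imread('pics/s13.png');cv2.imwrite('pics/s13b.png',cv2.resize(im[150:230,280:380],None,fx=7,fy=7,interpolation=2))
im=cv2.imread('pics/t13.png');cv2.imwrite('pics/t13b.png',cv2.resize(im[180:280,270:390],None,fx=6,fy=6,interpolation=2))
```

```text
t 20.45 pos [ 0.587  -0.1341  0.2273] yaw 100.73 z [-2.4e-03  2.0e-04 -1.0e+00] F [ 0.1  0.4 -0.8] M [0.01 0.   0.02] g 0.4112256787099178 q [  2.5  19.7  -2.4  -0.  -68.1 -81.8]
```

View pics/w13b.png

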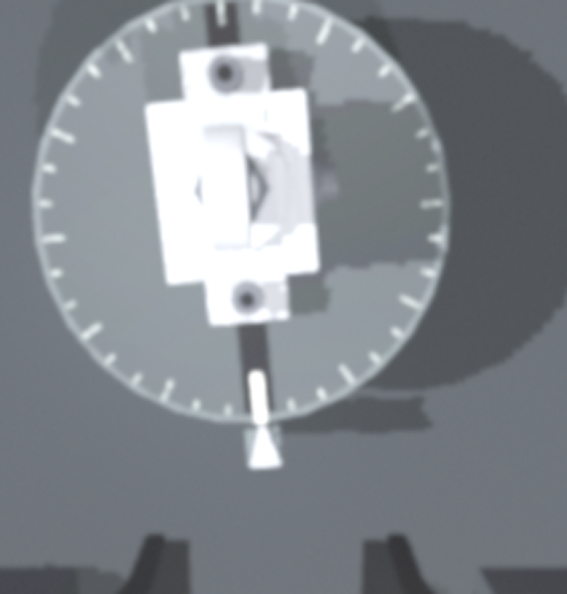

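View pics/s13b.png

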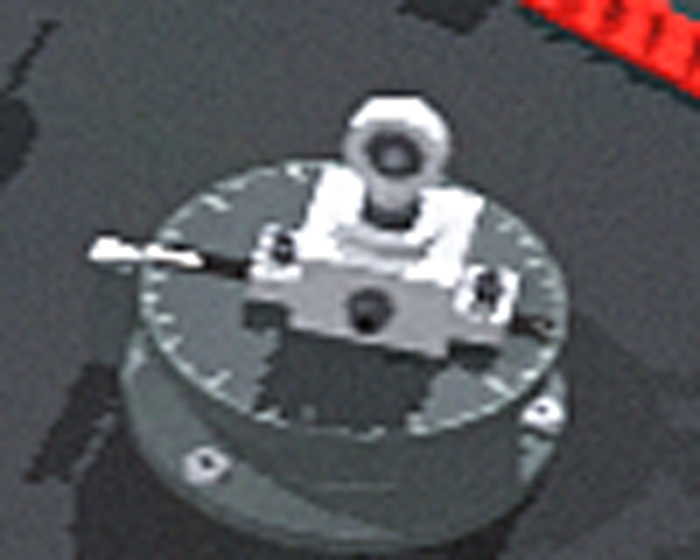

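View pics/t13b.png

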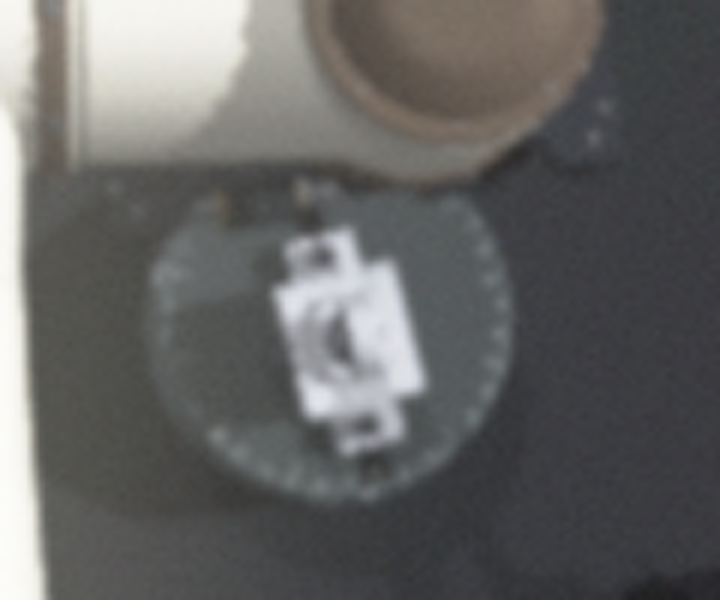

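Run:
```python
from h import *
def an(d): return round(np.degrees(np.arctan2(d[1],d[0])),2)
c=np.load('pics/w13.npz');f=lambda u,v,z: ray(c,180+u/2.7,40+v/2.7,z)
C=(f(43,240,.055)+f(440,203,.055))/2; C2=(f(35,205,.055)+f(448,205,.055))/2
for C in(C,C2):
  print(C,'zero',[an(f(*p,.055)-C) for p in[(256,372),(260,400),(263,422)]],'line',an(f(263,422,.055)-f(256,372,.055)),'opp',an(C-f(220,8,.055)),'ptr',[an(f(*p,.053)-C) for p in[(262,428),(264,450),(265,466)]])
im=cv2.imread('pics/w13.png');cv2.imwrite('pics/w13p.png',cv2.resize(im[165:220,250:310],None,fx=10,fy=10,interpolation=2))
im=cv2.imread('pics/w13.png');cv2.imwrite('pics/w13q.png',cv2.resize(np.uint8(255*(im[65:155,225:305]/255.)**3),None,fx=6.5,fy=6.5,interpolation=2))
```

```text
[ 0.52071305 -0.16053329  0.055     ] zero [np.float64(16.28), np.float64(16.64), np.float64(16.81)] line 18.27 opp 15.75 ptr [np.float64(16.27), np.float64(16.2), np.float64(16.04)]
[ 0.51459731 -0.16116767  0.055     ] zero [np.float64(15.31), np.float64(15.78), np.float64(16.03)] line 18.27 opp 16.63 ptr [np.float64(15.56), np.float64(15.56), np.float64(15.46)]
```

View pics/w13p.png

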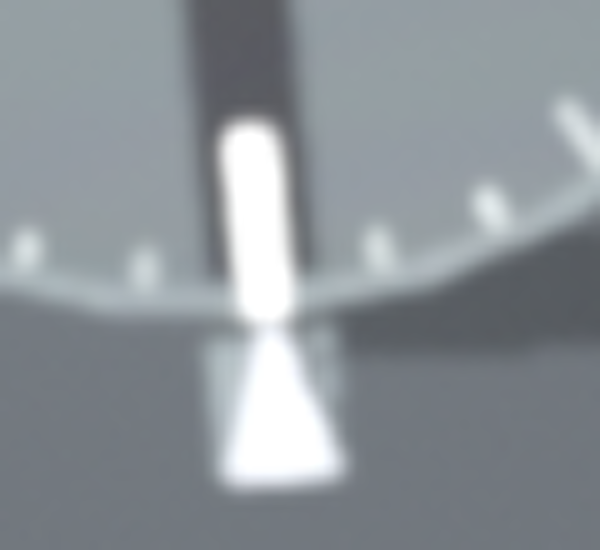

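View pics/w13q.png

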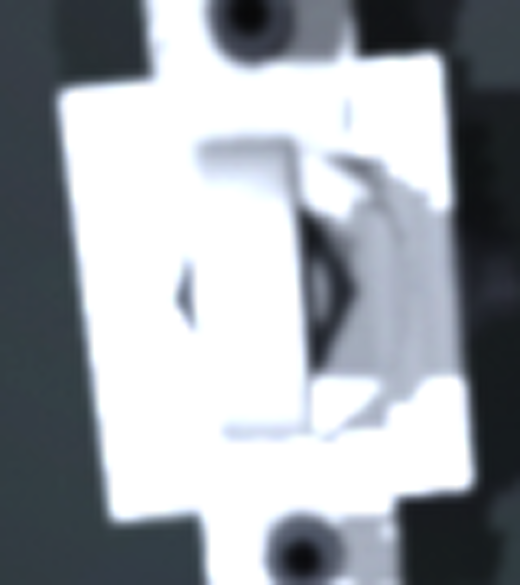

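Run:
```python
from h import *
c=r.capture('side')
p=np.array([.5203,-.1602])-.0115*np.array([np.cos(np.radians(16.5)),np.sin(np.radians(16.5))])
for z in(.124,.127,.130,.134): print(z,proj(c,[*p,z]))
a=cv2.imread('pics/side0.png').astype(int);b=c['pixels'][:,:,::-1].astype(int)
d=np.abs(a-b).max(2)>60;ys,xs=np.where(d[:,:430]);print(d[270:290,255:290].sum(),d[280:300,245:268].sum(),d[335:400,200:300].sum(),d[220:300,110:225].sum(),d[140:165,350:395].sum(),d[262:282,335:352].sum())
r.finish_job();st()
```

```text
0.124 [337.27917854 171.42608572]
0.127 [337.38041393 170.49436122]
0.13 [337.48198028 169.55959057]
0.134 [337.61791976 168.30846536]
161 137 124 0 0 0
the job is handed in; nothing more can be done
the job is handed in; nothing more can be done
```

The rod end is seated in the socket block, the table is turned to its zero line, the gripper is clear, and I have handed the job in. It used just over 20 s of the 64 s allowed.

**What I did:** I took the steel rod end with the round eye from the stand and left the purple, red and turquoise look-alikes alone. I found the bore with the cameras, about 11.5 mm from the spindle axis on the side away from the zero line. I lowered the shank in slowly past the ball and pressed until it stopped. I then turned the table clockwise by about 42°, opened the fingers and moved away.

**What the last checks showed:**
- **Seating:** the tool stopped at 0.1083 m, the height worked out for a seated rod end, with about 15 N read at the wrist (roughly 18 N on the socket). The ball resisted lightly (about 5 N read at the wrist, roughly 8 N on the rod end), and that force dropped to zero before the stop. In the last side picture the eye's height fits a seated rod end to within about 5 mm, so it does not confirm the seating closely.
- **Zero line:** in the close wrist picture the line's end meets the pointer's tip. The computed angles are 16.3–16.8° for the line and 16.0–16.3° for the pointer, so they agree to about 0.5°.

**What did not fully agree:**
- While turning, the block lagged the gripper by about 5° because of play, so I set the final angle from the pictures.
- Comparing the side picture with the first one, nothing changed at the torque multiplier, the thread gauge and the one bushing I compared.
- There were small changes around the stand and the look-alikes. I put those down to the arm's shadow and did not look at them further.

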